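# Clear the spool off and peel the top tray from a sticky nest

### The arm

A 7-joint arm with a two-finger parallel gripper is mounted at the origin on a cart in front of the work surface, level with it; the furniture and walls round the work are solid. World frame = base frame: x ahead of the robot, y to its left, z up, the work surface at z = 0. Lengths are in m, angles in rad, forces in N, time in s.
With the tool pointing down it reaches from about 0.35 to 0.9 m from the base axis. Payload 8.1 kg.
Tool frame: the origin (TCP) lies midway between the tips of the shut fingers; the grasp point (between the pads) lies arm.tcp_to_grasp behind it (arm.tcp_to_grasp is the distance from the TCP to the grasp point, in m); z points along the fingers, y is the line along which they close (so a half turn about z gives the same grasp; the last joint's range is limited). The gripper opens to 92 mm and grips with 3 to 60 N. Pads are 19 mm wide; open, the fingers measure 130 mm over their backs; the gripper's body (75 mm by 190 mm) begins 47 mm behind the grasp point.
Start: joints at [1.198, 0.434, 0.025, 1.573, -0.012, 1.134, -0.075], TCP at [0.167, -0.602, 0.199] pointing down, gripper open.
Joint ranges: [-2.62, 2.62], [-0.44, 2.09], [-1.27, 1.32], [0.08, 2.57], [-1.32, 4.46], [0.12, 2], [-2.74, 2.74]. Speed limits (rad/s): [2.22, 2.22, 3.01, 3.01, 3.14, 3.14, 3.14].

### API

Orientations are given as a rotation vector (axis times angle).
In Python, from cell import observe, get_image, arm gives the robot as it stands. The module is installed in compiled form; this text tells all that it offers.
- The arm moves only by the tool drive_tool, never from a script. Its argument "steps" is a list of rows, each a list of 5 numbers: the closure, from 0 (fully open) to 1 (shut), then the shift along the world's x, y, z in mm, then the turn about the world's z in rad. In form: [[hand, x, y, z, roll], ...]. A call has 1 to 20 rows; each row shifts and turns the commanded pose from where the row before left it; what a row does not reach is not made up. A row lasts 1/12 s, in which the tool goes at most 41.7 mm and 7.16 degrees, less where a joint would pass 70% of its speed; a pose out of reach is approached as far as the arm can. A call with a gripper value outside its range is refused whole. The fingers move at their own pace and stop on an object; "grip_force" is the grip in N (left out, the last holds). Time passes only in rows, so rows that do not move let the fingers close. It gives the time, the measured TCP pose, the force, the opening and the grip force at its end, in the units of the state.
- observe(): the state, without advancing time (a new reading comes with each control period).
- get_image(name): name is "scene" or "side" or "wrist"; returns a dict with "image" (400x640x3 uint8, red, green, blue), "vfov" (degrees; the focal length in pixels is half the picture's height over the tangent of half this angle, whatever the lens; pixels are square), "cx", "cy" (the principal point, pixels), "xyz" and "attitude" of the camera in the world. Camera axes: x right, y down, z forward; pixel columns grow to the right and rows downward; lengths in m; the calibration is good to about 2 mm. A picture is of the moment at which its call begins. There is no depth.
- arm.sign_off(): hands the job in; it is judged then, once.
The state is a dict: "clock": time; "joints": joint angles; "dq": joint speeds; "joint_efforts": joint torques, N m; "position": TCP position; "ee_rot": TCP orientation; "force": force on the tool from outside, world axes, zero at the start; "ft_torque": the same for the moment, N m; "width": opening from 0.0 (shut) to 1.0 (fully open); "gripper_force": force on a finger pad.
Only numpy, scipy, OpenCV 4.12 (cv2) and the standard library are available. Lean on these libraries where they do the work, as an engineer would, in place of code of your own. Each camera call takes 0.05 s, during which the arm holds its last target. There are 200 camera calls.

### The job

A solder spool standing in the top tray weighs down a stack of dark formed trays that stick together: lay the spool on its side on the two rollers of its cradle and let go of it, so that the trays are free. Then take the top tray by the lug on its corner and peel it off, raising that corner first while the opposite corner is still seated, so that only this one tray comes and the nest below stays standing where it is. Finish while still holding the tray up by its lug for loading: open side up, level and still, about 20 cm above the bench, with the spool still in its cradle and the other things on the bench left alone.

Things in the scene. Friction and masses are not known exactly. Their poses are not given: they have to be found in the camera images.
- nest: nest of four dark grey formed trays, 210 (y) x 130 (x) mm, loose on the bench under the top tray (same x, y, yaw), that stays behind: one bundle of 0.26 kg. Origin: centre of its underside, on the bench; z up. The flange of its uppermost tray is 35.5 mm above the bench. Nothing but its weight holds it down.
- tray: top tray of the stack, dark 1.5 mm sheet, 210 (y) x 130 (x) mm, 60 g. Origin: centre of its floor's underside, 24 mm above the bench at the start; z up, to its open side. Floor inside 86 x 166 mm, with two 4 mm high beads across it at y = -66 and +66 mm; drafted walls rise to a 12 mm wide flange, its top 17.5 mm above the origin. A lip turned down 4.5 mm stands on the nest's flange.
- lug (a point): centre of the top of the grip lug, which stands 14 mm up from the top tray's flange at one corner, (-51.5, -91.5 mm) in the tray's frame, top 55.5 mm above the bench at the start. The lug is 12 mm thick and 22 mm long; its length runs along (1, 1) in the tray's frame, so fingers close on it from above along (1, -1), 25 mm free on both sides.
- far_corner (a point): point on the top tray's flange at the corner opposite to the lug, (58, 98, 16 mm) in the tray's frame; 40 mm above the bench while that corner is seated. Lifted by the lug, turning about this corner, the tray comes away alone.
- tray_centre (a point): middle of the top tray, level with its flange's underside, 16 mm above its origin. The tray sticks to the nest at six springy snap beads under its rim, most of them near the far corner and none at the lug: about half a newton each; each lets go once it is parted by some 4 mm.
- spool: solder spool, dark flanges 60 mm across, 44 mm high, about 0.25 kg, at the start standing upright on the top tray's floor (25.5 mm above the bench), its upper 28 mm clear of the tray's rim. To the fingers it is a plain solid cylinder. Origin: centre of its underside; own z along its axis.
- spool_centre (a point): middle of the spool, on its axis, 22 mm from its origin
- cradle: fixed grey spool cradle, base plate 86 (x) x 84 (y) x 6 mm; two free-turning steel rollers, 12 mm thick and 60 mm long, lie along its x axis at y = -21 and +21 mm, axes 16 mm above the bench, between end plates at x = -32.5 and +32.5 mm (2.5 mm thick, 28 mm high, 68 mm wide). Origin: centre of its underside.
- cradle_seat (a point): where the spool's middle comes to rest when it lies on the two rollers: above the cradle's centre, 45 mm above the bench, the spool's axis level along the cradle's x (either way round), with 8 mm of play along it
- screwdriver: bystander: screwdriver with a red handle, 170 mm long, lying on the bench. Origin: centre of its underside.
- tweezers: bystander: steel tweezers, 125 mm long, lying on the bench. Origin: centre of its underside.
- cutters: bystander: pliers-shaped side cutter with blue handles, 118 mm long, lying on the bench. Origin: centre of its underside.
- tape: bystander: roll of masking tape lying flat, 96 mm across, 18 mm high. Origin: centre of its underside.
- board: bystander: green circuit board, 74 x 73 x 17 mm, lying on the bench. Origin: centre of its underside.
- terminal: bystander: small green terminal block, 12 x 40 x 15 mm. Origin: centre of its underside.
- pen: bystander: black marker pen, 138 mm long, lying on the bench. Origin: centre of its underside.
Mind the look-alikes: they are no part of the job. There is more than one size of the spool; the one meant has the size given above.

How it is judged:
On the way, in this order (a step that is already met when the one before it is completed fails the run):
1. the spool lies on its side on the cradle's rollers, let go (distance between spool_centre and cradle_seat below 0.013 m and angle between the z axis of spool and the x axis of cradle, either way round below 0.15 rad and contact force between the fingers and spool below 0.05 N and linear speed of spool below 0.03 m/s), for 0.2 s.
2. the lug's corner of the top tray is raised 15 mm or more out of the nest while the opposite corner is still seated (within 6 mm) (z of lug in the frame of nest above 0.0705 m and z of far_corner in the frame of nest below 0.046 m and horizontal distance between far_corner and nest above 0.1 m), for 0.1 s.
At the end, for the whole second after the job is handed in: Fingers hold the tray within 40 mm of its lug's top, its middle over 15 cm above the bench, within 20 degrees of level, open side up, still, touching neither nest nor spool; the nest stands within 2 cm of its place; the spool lies on the rollers, within 13 mm of the seat and 8.5 degrees (height (world z) of tray_centre above 0.15 m and angle between tray's own z axis and vertical below 0.35 rad and linear speed of tray below 0.05 m/s and contact force between the fingers and tray above 1 N and contact force between tray and nest below 0.05 N and contact force between tray and spool below 0.05 N and distance between lug and the grasp point below 0.04 m and distance of nest from where it was at the start of the episode below 0.02 m and height (world z) of nest below 0.005 m and angle between nest's own z axis and vertical below 0.05 rad and distance between spool_centre and cradle_seat below 0.013 m and angle between the z axis of spool and the x axis of cradle, either way round below 0.15 rad); the arm keeps its last pose, push and grip.
It fails at once if the trays of the nest lifted, tipped or dragged off their place (height (world z) of nest above 0.012 m or angle between nest's own z axis and vertical above 0.12 rad or distance of nest from where it was at the start of the episode above 0.03 m).
It fails at once if a bystander disturbed (distance of any of screwdriver, tweezers, cutters, tape, board, terminal, pen from where it was at the start of the episode above 0.03 m).
It also fails if it takes over 59 s, if anything falls off the work surface, if the arm or the gripper's body presses on something with over 40 N, if the wrist force passes 120 N, or if a joint passes its speed limit or range.

## Working session

There is one attempt and no reset: what is moved stays moved. The work goes in short steps, Python scripts to look and compute and a tool call to move; the robot and the scene stay as the last step left them, time stands still between calls to the robot, and variables do not carry over. Pictures are saved under pics/ and viewed, at most 10 in all, crops included, and the job is handed in when it is done.

Besides the shell and the picture viewer there is one more tool, called after "Call:" as name(argument=value, ...), one argument or row to a line, values as JSON. drive_tool: Moves the arm, as the interface text tells. Its arguments: {"type":"object","properties":{"steps":{"type":"array"},"grip_force":{"type":"number"}},"required":["steps"]}

```bash
mkdir -p pics; cat > h.py <<'E'
import numpy as np, cv2, pickle
from cell import observe, get_image, arm
from scipy.spatial.transform import Rotation as R
def snap(n, f):
    d=get_image(n); cv2.imwrite(f'pics/{f}.png', d['image'][:,:,::-1]); pickle.dump(d,open(f'pics/{f}.pkl','wb')); return d
def load(f): return pickle.load(open(f'pics/{f}.pkl','rb'))
def rot(a):
    a=np.array(a,float)
    return a if a.shape==(3,3) else R.from_rotvec(a).as_matrix()
def ray(d,u,v):
    f=200/np.tan(np.radians(d['vfov'])/2)
    return np.array(d['xyz']), rot(d['attitude'])@np.array([(u-d['cx'])/f,(v-d['cy'])/f,1])
def onz(d,u,v,z):
    o,r=ray(d,u,v); return o+r*(z-o[2])/r[2]
def proj(d,p):
    f=200/np.tan(np.radians(d['vfov'])/2)
    c=rot(d['attitude']).T@(np.array(p)-np.array(d['xyz'])); return np.array([d['cx']+f*c[0]/c[2], d['cy']+f*c[1]/c[2]])
E
python3 - <<'E'
from h import *
for n in ['scene','side','wrist']:
    d=snap(n,n+'0'); print(n,d['vfov'],d['cx'],d['cy'],d['xyz'],d['attitude'])
a=load('scene0')['image'];b=load('side0')['image']
print(observe(),arm.tcp_to_grasp)
E
```

```text
scene 57.676200986888176 319.5873346842561 197.911247961403 [-0.10912151  0.53951062  1.09985085] [-1.13699393  2.45638619 -0.89911767]
side 57.73430575842666 321.1948173625066 197.0455758665365 [ 0.52971824 -0.94383283  0.85784545] [-2.252275    0.01845456 -0.00327141]
wrist 58.18777605462968 324.0100108748304 198.65578983103762 [ 0.23941705 -0.58245546  0.38429329] [ 2.3128906  -1.75932138 -0.25334267]
{'clock': 0.15, 'joints': array([ 1.1983825 ,  0.43506885,  0.02496594,  1.57383951, -0.01159241,
        1.13402183, -0.07511355]), 'dq': array([ 0.00060527, -0.00219261,  0.00081622, -0.00363209, -0.00034901,
       -0.00055905,  0.00016547]), 'joint_efforts': array([ 1.87623096e-03, -6.68263364e+01,  9.85774174e-01, -3.14695752e+01,
       -6.05806173e-02,  3.93975328e-02,  1.24165849e-04]), 'position': array([ 0.16644166, -0.60200846,  0.1979403 ]), 'ee_rot': array([-3.11191178e+00, -4.22271373e-01,  4.26154550e-04]), 'force': array([0.23836401, 0.02392698, 0.00875144]), 'ft_torque': array([ 0.03555261,  0.02219033, -0.03032103]), 'gripper_force': 0.0, 'width': 1.0008158972958578} 0.0188
```

View pics/scene0.png

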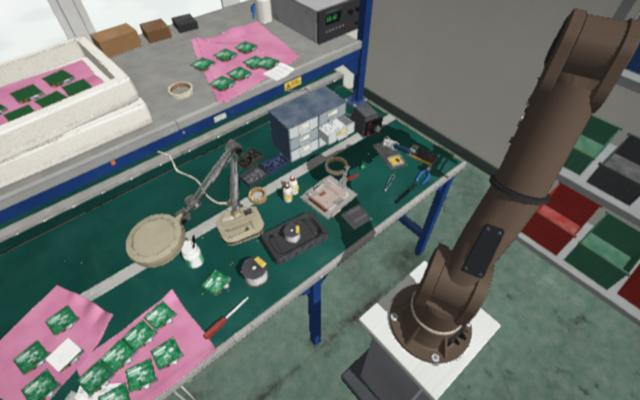

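View pics/side0.png

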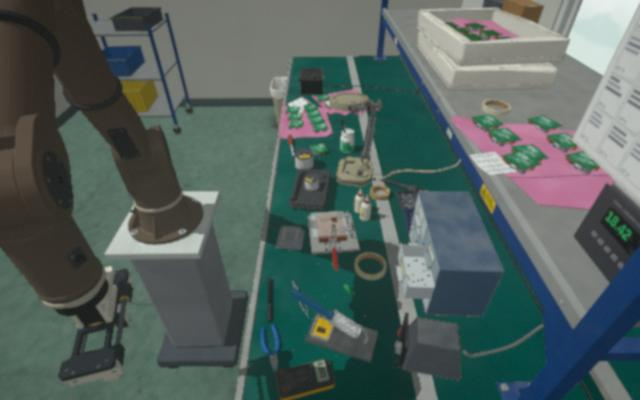

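The scene shows the tray stack at about (294,236), with a spool in it at (292,232), and a second spool on the bench at (254,270). Cradle candidates are the dark grey block at scene (357,215) / side (291,237) and the beige fixture at scene (327,195). I'll enlarge both views in one crop.

```bash
python3 - <<'E'
from h import *
a=load('scene0')['image'][170:300,190:390];b=load('side0')['image'][135:275,240:400]
A=cv2.resize(a,None,fx=4,fy=4,interpolation=cv2.INTER_CUBIC)[:, :, ::-1]
B=cv2.resize(b,None,fx=4,fy=4,interpolation=cv2.INTER_CUBIC)[:, :, ::-1]
cv2.imwrite('pics/cA.png',A);cv2.imwrite('pics/cB.png',B)
s,t=load('scene0'),load('side0')
for n,d,u,v,z in [('spool_s',s,293,226,.0695),('spool_t',t,312,178,.0695),('big_s',s,254,270,.0),('big_t',t,304,160,.0),('crad_s',s,357,215,.01),('crad_t',t,291,237,.01)]: print(n,onz(d,u,v,z).round(3))
E
```

```text
spool_s [0.517 0.129 0.07 ]
spool_t [0.508 0.14  0.07 ]
big_s [0.499 0.315 0.   ]
big_t [0.471 0.368 0.   ]
crad_s [ 0.437 -0.11   0.01 ]
crad_t [ 0.44  -0.104  0.01 ]
```

View pics/cA.png

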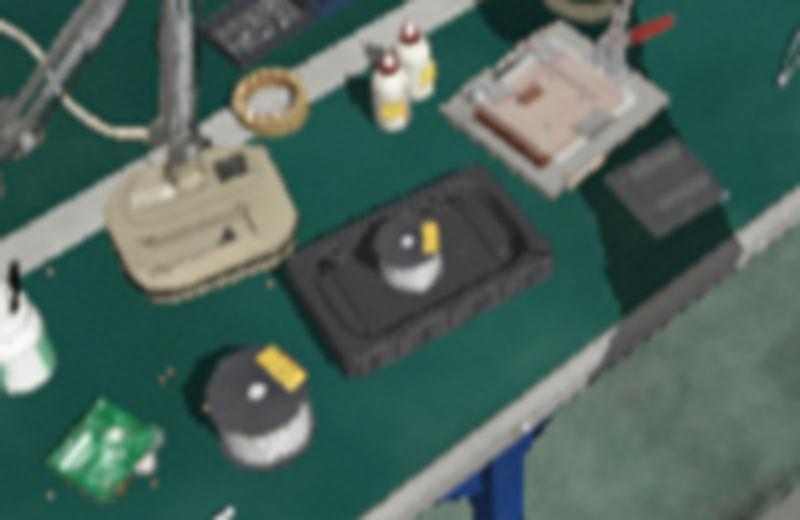

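View pics/cB.png

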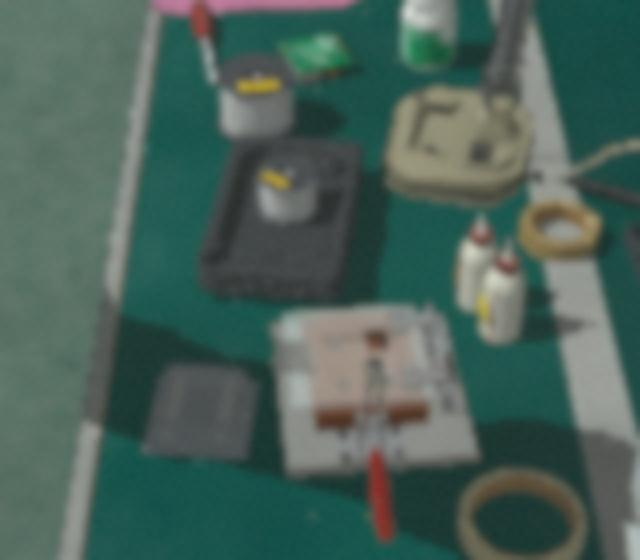

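Spool candidates are the one in the tray (scene ~(293,232), crop A (410,250)) and a clearly larger one on the bench (scene (254,270)). The one standing in the top tray is the smaller, 60 mm spool, so that is the one meant. The cradle is the dark grey square in shadow at scene (357,215), about (0.44,-0.106), with its two roller lines running parallel to the tray's long side. Next I move the wrist camera over both.

Call:
drive_tool(
  steps=[
    [0,0,0,40,0],
    [0,15,36,2,-0.016],
    [0,15,36,2,-0.016],
    [0,15,36,2,-0.016],
    [0,15,36,2,-0.016],
    [0,15,36,2,-0.016],
    [0,15,36,2,-0.016],
    [0,15,36,2,-0.016],
    [0,15,36,2,-0.016],
    [0,15,36,2,-0.016],
    [0,15,36,2,-0.016],
    [0,15,36,2,-0.016],
    [0,15,36,2,-0.016],
    [0,15,36,2,-0.016],
    [0,15,36,2,-0.016],
    [0,15,36,2,-0.016],
    [0,15,36,2,-0.016],
    [0,15,36,2,-0.016],
    [0,0,0,0,0],
  ],
)

```text
clock: 1.73
position: [0.4235, 0.0171, 0.2733]
ee_rot: [-3.138, -0.008, -0.004]
force: [-0.4, 0.4, 0.8]
width: 1.001
gripper_force: 0.0
```

```bash
python3 - <<'E'
from h import *
d=snap('wrist','w1'); s=observe(); print(s['clock'],s['position'],s['ee_rot'],s['joints'].round(2)); print(d['xyz'],rot(d['attitude']).round(2))
cv2.imwrite('pics/w1b.png',cv2.resize(np.clip(d['image'][:,:,::-1].astype(float)*1.5,0,255).astype('uint8'),(800,500),interpolation=cv2.INTER_CUBIC))
E
```

```text
1.7833 [0.42238391 0.01355157 0.27272614] [-3.14007596e+00 -6.69725671e-03 -1.03336334e-03] [ 0.37  0.08 -0.55  1.88  0.04  1.2  -1.77]
[0.49871201 0.01640765 0.45996555] [[ 0.01 -0.96 -0.28]
 [-1.   -0.01  0.  ]
 [-0.    0.28 -0.96]]
```

View pics/w1b.png

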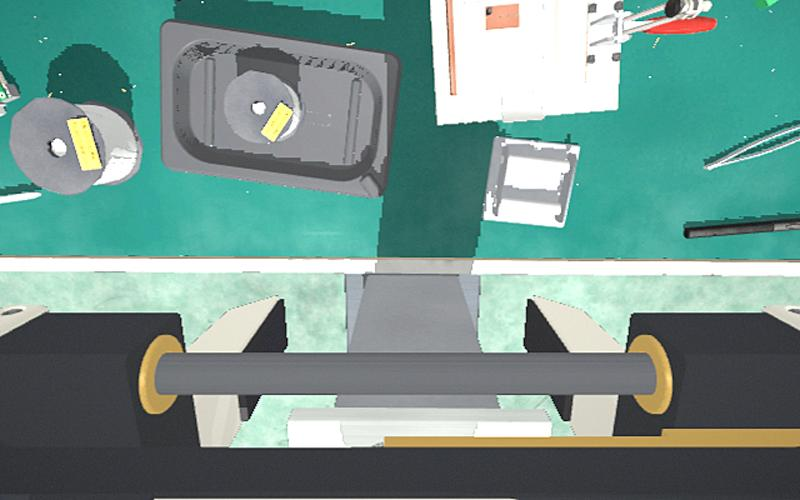

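The wrist view shows the tray with the spool at (262,107). The lug is at the tray's lower-right corner (376,180), and the cradle is at (533,182). The big spool on the left is not ours. Next I measure contours.

```bash
python3 - <<'E'
from h import *
d=load('w1'); im=d['image']; hsv=cv2.cvtColor(im,cv2.COLOR_RGB2HSV)
green=((hsv[...,0]>65)&(hsv[...,0]<100)&(hsv[...,1]>80))
m=(~green).astype('uint8')*255; m[208:]=0
m=cv2.morphologyEx(m,cv2.MORPH_OPEN,np.ones((3,3)))
cs,_=cv2.findContours(m,cv2.RETR_EXTERNAL,cv2.CHAIN_APPROX_NONE)
for c in cs:
    if cv2.contourArea(c)<1500: continue
    r=cv2.minAreaRect(c); print(cv2.contourArea(c),np.round(r[0],1),np.round(r[1],1),round(r[2],1))
    for z in (.0,.006,.028,.0375,.04):
        p=np.array([onz(d,*q[0],z)[:2]*1000 for q in c],np.float32)
        q=cv2.minAreaRect(p); print('   z',z,np.round(q[0],1),np.round(q[1],1),round(q[2],1))
# spool yellow/grey detail & cradle crop
a=cv2.resize(im[10:165,120:330],None,fx=3.8,fy=3.8,interpolation=cv2.INTER_CUBIC)
b=cv2.resize(im[95:195,370:480],None,fx=5.3,fy=5.3,interpolation=cv2.INTER_CUBIC)
b=(b.astype(float)*.8).astype('uint8')
cv2.imwrite('pics/t1.png',a[:,:,::-1]);cv2.imwrite('pics/c1.png',b[:,:,::-1])
E
```

```text
4488.5 [424.1 145.5] [72.1 67.8] 6.3
   z 0.0 [ 436.3 -109.1] [88.3 85.4] 84.4
   z 0.006 [ 437.1 -107.4] [87.1 84.3] 84.4
   z 0.028 [ 440.1 -101.4] [82.9 80.2] 84.4
   z 0.0375 [441.4 -98.9] [81.1 78.5] 84.4
   z 0.04 [441.7 -98.2] [80.6 78. ] 84.4
6442.0 [ 60.4 117.3] [107.1  76.9] 4.8
   z 0.0 [473.6 349.2] [ 95.8 133.3] 13.0
   z 0.006 [473.9 344.8] [ 94.5 131.6] 13.0
   z 0.028 [475.1 328.9] [ 90.  125.2] 13.0
   z 0.0375 [475.7 322. ] [ 88.  122.4] 13.0
   z 0.04 [475.8 320.2] [ 87.5 121.7] 13.0
22181.0 [218.5  86.4] [197.  120.3] 7.9
   z 0.0 [504.1 142.6] [229.3 142.5] 82.3
   z 0.006 [504.1 140.9] [226.3 140.7] 82.3
   z 0.028 [503.8 134.9] [215.3 133.9] 82.3
   z 0.0375 [503.7 132.3] [210.6 130.9] 82.3
   z 0.04 [503.7 131.6] [209.3 130.1] 82.3
15593.0 [458.5  50. ] [100. 229.] 90.0
   z 0.0 [ 548.6 -137.7] [110.8 266.2] 0.3
   z 0.006 [ 548.  -135.7] [109.3 262.7] 0.3
   z 0.028 [ 545.6 -128.3] [104. 250.] 0.3
   z 0.0375 [ 544.6 -125.1] [101.7 244.5] 0.3
   z 0.04 [ 544.3 -124.3] [101.1 243.1] 0.3
```

View pics/t1.png

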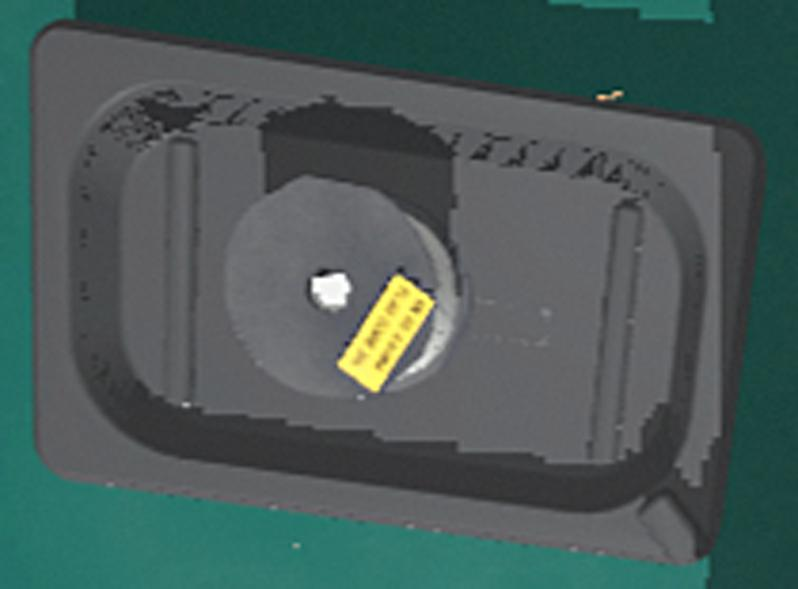

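View pics/c1.png

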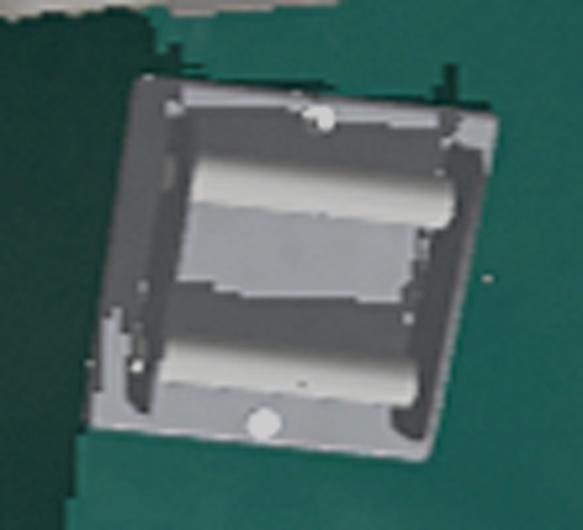

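```bash
python3 - <<'E'
from h import *
d=load('w1'); print('spool',onz(d,206.8,86.3,.0695), onz(d,206,85.5,.0695))
print('spool scene', onz(load('scene0'),190+408/4,170+241/4,.0695), 'side',onz(load('side0'),240+290/4,135+172/4,.0695))
print('lug',onz(d,120+667/3.8,10+508/3.8,.0555))
t=np.radians(-7.7);c,s=np.cos(t),np.sin(t); print('lug pred',np.array([503.7,131.8])+np.array([[c,-s],[s,c]])@[-51.5,-91.5])
o=observe();print(R.from_rotvec(o['ee_rot']).as_matrix().round(3))
E
```

```text
spool [0.50656373 0.13958709 0.0695    ] [0.50735239 0.14035052 0.0695    ]
spool scene [0.50458532 0.14302917 0.0695    ] side [0.51019275 0.14001004 0.0695    ]
lug [0.44585433 0.04957995 0.0555    ]
lug pred [440.40462925  48.02532578]
[[ 1.     0.004  0.001]
 [ 0.004 -1.     0.002]
 [ 0.001 -0.002 -1.   ]]
```

```bash
python3 - <<'E'
from h import *
s,t=load('scene0'),load('side0')
print(onz(s,262,235,.03),onz(t,337,172,.03),onz(s,240,225,.03),onz(t,355,170,.03))
def tri(a,b):
    o1,r1=ray(s,*a);o2,r2=ray(t,*b);k=np.linalg.lstsq(np.c_[r1,-r2],o2-o1,rcond=None)[0];return (o1+k[0]*r1).round(3),(o2+k[1]*r2).round(3)
print('stem top',tri((235,147),(373,103)),'stem foot',tri((237,207),(366,160)),'head',tri((155,240),(348,101)))
E
```

```text
[0.58071068 0.22154409 0.03      ] [0.60601141 0.23269018 0.03      ] [0.66856253 0.25750261 0.03      ] [0.67839238 0.24506355 0.03      ]
stem top (array([0.713, 0.188, 0.336]), array([0.717, 0.189, 0.339])) stem foot (array([0.71 , 0.235, 0.077]), array([0.718, 0.237, 0.082])) head (array([0.664, 0.523, 0.197]), array([0.663, 0.523, 0.197]))
```

Call:
drive_tool(
  steps=[
    [0,12,18,0,-0.05],
    [0,12,18,0,-0.05],
    [0,12,18,0,0],
    [0,12,18,0,0],
    [0,12,18,-10,0],
    [0,12,18,-20,0],
    [0,13,20,-20,0],
    [0,0,0,0,0],
    [0,0,0,0,0],
  ],
)

```text
clock: 2.53
position: [0.5058, 0.1373, 0.2211]
ee_rot: [3.137, -0.159, -0.005]
force: [-1.5, -0.4, 0.8]
width: 0.998
gripper_force: 0.0
```

```bash
python3 -c "
from h import *
s=observe(); print(s['clock'],s['position'].round(4),s['ee_rot'].round(3),s['joints'].round(2))"
```

```text
2.5333 [0.5058 0.1373 0.2211] [ 3.137 -0.159 -0.005] [ 0.1   0.32 -0.61  1.74  0.2   1.14 -2.23]
```

Call:
drive_tool(
  steps=[
    [0,1,3,-35,0],
    [0,0,0,-35,0],
    [0,0,0,-35,0],
    [0,0,0,-35,0],
    [0,0,0,-30,0],
    [0,0,0,-17,0],
    [0,0,0,0,0],
    [0.2,0,0,0,0],
    [0.5,0,0,0,0],
    [0.5,0,0,0,0],
    [0.5,0,0,0,0],
    [0.5,0,0,0,0],
    [0.5,0,0,0,0],
    [0.5,0,0,0,0],
  ],
  grip_force=10,
)

```text
clock: 3.7
position: [0.5082, 0.1406, 0.0363]
ee_rot: [-3.137, 0.161, -0.002]
force: [-1.1, -0.8, 7.0]
width: 0.63
gripper_force: 10.0
```

Call:
drive_tool(
  steps=[
    [0.5,0,0,10,0],
    [0.5,0,0,20,0],
    [0.5,0,0,30,0],
    [0.5,0,0,30,0],
    [0.5,0,0,0,0],
    [0.5,0,0,0,0],
  ],
)

```text
clock: 4.2
position: [0.5085, 0.141, 0.1273]
ee_rot: [-3.137, 0.161, -0.005]
force: [0.2, -1.6, -2.5]
width: 0.633
gripper_force: 10.0
```

```bash
python3 - <<'E'
from h import *
s=observe(); print(s['clock'],s['position'].round(4),s['force'],s['width'])
d=snap('wrist','w2')
cv2.imwrite('pics/w2.png',d['image'][:330,:,::-1])
E
```

```text
4.2 [0.5085 0.141  0.1273] [ 0.16840021 -1.60341194 -2.51834592] 0.6332085351961585
```

View pics/w2.png

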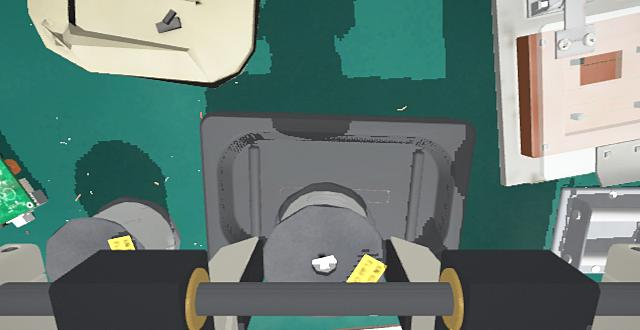

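Spool held upright (disc at (323,255)). The tool can't tilt, so I'll turn the spool in the grip: push its lower side over the cradle's fixed end plate with a light grip. First, transit with a 90° yaw.

Call:
drive_tool(
  steps=[
    [0.5,-4,-12,0,0.112],
    [0.5,-5,-13,0,0.112],
    [0.5,-5,-13,0,0.112],
    [0.5,-5,-13,0,0.112],
    [0.5,-5,-13,0,0.112],
    [0.5,-5,-13,0,0.112],
    [0.5,-5,-13,0,0.112],
    [0.5,-5,-13,0,0.112],
    [0.5,-5,-13,0,0.112],
    [0.5,-5,-13,0,0.112],
    [0.5,-4,-12,0,0.112],
    [0.5,-4,-12,0,0.112],
    [0.5,-4,-12,0,0.112],
    [0.5,-4,-12,0,0.117],
    [0.5,0,0,0,0],
    [0.5,0,0,0,0],
  ],
)

```text
clock: 5.58
position: [0.4415, -0.0368, 0.1245]
ee_rot: [-2.333, -2.101, 0.002]
force: [0.8, 0.6, -1.4]
width: 0.634
gripper_force: 10.0
```

```bash
python3 - <<'E'
from h import *
s=observe(); M=R.from_rotvec(s['ee_rot']).as_matrix(); print(s['clock'],s['position'].round(4),s['force'].round(1),s['joints'].round(2),s['width'],'tooly yaw deg',np.degrees(np.arctan2(M[1,1],M[0,1])), M[:,2].round(3))
d=load('w1'); print('fixture edge',[onz(d,u,v,z).round(3) for u,v,z in ((350,100,0.01),(493,86,.01))])
# re-measure the cradle
d=snap('wrist','w3'); im=d['image']; hsv=cv2.cvtColor(im,cv2.COLOR_RGB2HSV)
for n in ('scene','side'):
    e=snap(n,n+'3')
a=np.array([.0976,.9952])
print('cradle px in side', proj(load('side3'),[.4371,-.1074,.006]), 'scene',proj(load('scene3'),[.4371,-.1074,.006]))
A=cv2.resize(load('scene3')['image'][170:270,280:400],None,fx=3.3,fy=3.3);B=cv2.resize(load('side3')['image'][180:280,240:360],None,fx=3.3,fy=3.3)
cv2.imwrite('pics/m3.png',np.hstack([A,B])[:,:,::-1])
E
```

```text
5.5833 [ 0.4415 -0.0368  0.1245] [ 0.8  0.6 -1.4] [ 0.75  0.4  -0.98  2.03  0.41  0.92 -0.56] 0.6339382835999929 tooly yaw deg -6.006971934418311 [-0.002  0.001 -1.   ]
fixture edge [array([ 0.493, -0.013,  0.01 ]), array([ 0.51 , -0.183,  0.01 ])]
cradle px in side [290.18602824 238.60763315] scene [356.39266778 215.94184512]
```

Call:
drive_tool(
  steps=[
    [0.5,-2,-30,0,0],
    [0.5,-3,-38,0,0],
    [0.5,-3,-38,0,0],
    [0.5,-3,-36,0,0.007],
    [0.5,0,0,-30,0],
    [0.5,0,0,-30,0],
    [0.5,0,0,-22,0],
    [0.5,0,0,-10,0],
    [0.5,0,0,0,0],
    [0.5,0,0,0,0],
  ],
  grip_force=6,
)

```text
clock: 6.57
position: [0.4321, -0.1775, 0.0339]
ee_rot: [-2.321, -2.117, -0.0]
force: [0.4, -0.3, -1.8]
width: 0.637
gripper_force: 6.0
```

```bash
python3 - <<'E'
from h import *
s=observe(); print(s['position'].round(4),s['force'].round(1),s['width'],s['ft_torque'].round(3))
d=snap('wrist','w4')
f=load('w1'); im=d['image']
print('cradle centre px',proj(d,[.4371,-.1074,.006]))
cv2.imwrite('pics/w4c.png',im[:330,:,::-1])
E
```

```text
[ 0.4321 -0.1775  0.0339] [ 0.4 -0.3 -1.8] 0.6370419439702976 [-0.022 -0.076 -0.03 ]
cradle centre px [321.19412659 102.83786836]
```

View pics/w4c.png

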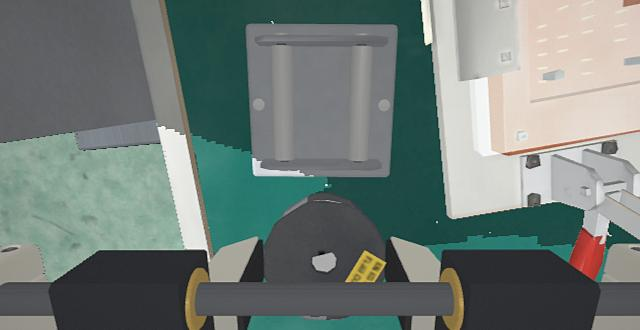

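Wrist view: the cradle is centred at (321,104), matching my estimate (projection (321,103)), and the rollers are aligned with the tool. The spool is in front of the end plate. Now I tip it over the plate.

Call:
drive_tool(
  steps=[
    [0.5,-1,3,-1,0],
    [0.5,0,3,-1,0],
    [0.5,0,3,3,0],
    [0.5,0,3.5,4,0],
    [0.5,0,4,3,0],
    [0.5,1,4,2,0],
    [0.5,0,4,2,0],
    [0.5,1,5,1,0],
    [0.5,0,0,0,0],
  ],
)

```text
clock: 7.37
position: [0.433, -0.1479, 0.047]
ee_rot: [2.321, 2.117, 0.001]
force: [0.0, -0.7, -0.8]
width: 0.634
gripper_force: 6.0
```

```bash
cat >> h.py <<'E'
def yel(d):
    hsv=cv2.cvtColor(d['image'],cv2.COLOR_RGB2HSV); m=((hsv[...,0]>20)&(hsv[...,0]<32)&(hsv[...,1]>140)&(hsv[...,2]>100)).astype('uint8')
    n,l,st,c=cv2.connectedComponentsWithStats(m); return [(st[i].tolist(),c[i].round(0).tolist()) for i in range(1,n) if st[i][4]>60]
E
python3 - <<'E'
from h import *
s=observe(); p=s['position']*1000; q=p[:2]-[437.1,-107.4]; a=np.array([.0976,.9952]);print(p.round(1),'u-Cu',q@a+33.75,'lat',q@[.9952,-.0976],s['force'].round(1),s['width'],s['gripper_force'])
print(yel(load('w4')),yel(snap('wrist','w5')))
E
```

```text
[ 433.  -147.9   47. ] u-Cu -6.934011526237853 lat -0.1410790266841726 [ 0.  -0.7 -0.8] 0.6343046011213193 5.997809856198728
[([345, 251, 41, 31, 729], [366.0, 269.0])] [([344, 248, 42, 34, 816], [366.0, 267.0])]
```

Barely any tilt: the label moved only 2 px. The grip line is too long compared with the lever. I'll set the spool on clear bench, regrip only its top part, and try again with a longer lever.

Call:
drive_tool(
  steps=[
    [0.5,0,0,15,0],
    [0.5,-1,-10,0,0],
    [0.5,-1,-15,0,0],
    [0.5,-1,-10,0,0],
    [0.5,0,-3,-15,0],
    [0.5,0,0,-15,0],
    [0.5,0,0,-10,0],
    [0.5,0,0,-5,0],
    [0.5,0,0,-3,0],
    [0.5,0,0,0,0],
    [0.5,0,0,0,0],
  ],
)

```text
clock: 8.33
position: [0.4297, -0.1868, 0.0136]
ee_rot: [-2.322, -2.116, -0.0]
force: [-0.6, 0.1, -1.4]
width: 0.64
gripper_force: 6.0
```

```bash
python3 - <<'E'
from h import *
s=observe(); print(s['position'].round(4),s['force'].round(1),s['width'],s['gripper_force'])
print(yel(snap('wrist','w6')))
E
```

```text
[ 0.4297 -0.1868  0.0136] [-0.6  0.1 -1.4] 0.6402884876607983 5.986287995579005
[([351, 259, 36, 23, 490], [369.0, 272.0])]
```

Call:
drive_tool(
  steps=[
    [0.5,0,0,-2,0],
    [0.5,0,0,-1,0],
    [0.5,0,0,0,0],
    [0.25,0,0,0,0],
    [0.15,0,0,0,0],
    [0.15,0,0,0,0],
    [0.15,0,0,0,0],
    [0.15,0,0,0,0],
  ],
)

```text
clock: 9.05
position: [0.4296, -0.1867, 0.0105]
ee_rot: [-2.322, -2.116, -0.0]
force: [0.3, 0.4, -0.3]
width: 0.847
gripper_force: 0.0
```

```bash
python3 - <<'E'
from h import *
s=observe(); print(s['position'].round(4),s['force'].round(1),s['width'],s['gripper_force'])
d=snap('wrist','w7');print(yel(d))
hsv=cv2.cvtColor(d['image'],cv2.COLOR_RGB2HSV)
for n in('w4','w5','w6','w7'):
    g=load(n)['image'][225:282,285:350].astype(int); m=(g.min(2)>150)
    ys,xs=np.nonzero(m); print(n,len(xs),xs.mean()+285,ys.mean()+225)
E
```

```text
[ 0.4296 -0.1867  0.0105] [ 0.3  0.4 -0.3] 0.8472769933941046 0.0
[([354, 267, 32, 15, 287], [369.0, 276.0])]
w4 324 324.1975308641975 261.8611111111111
w5 381 323.99212598425197 261.6430446194226
w6 309 324.29126213592235 270.0194174757282
w7 249 322.81927710843377 273.3333333333333
```

Call:
drive_tool(
  steps=[
    [0.15,0,0,10,0],
    [0.15,0,0,6.5,0],
    [0.15,0,0,0,0],
    [0.3,0,0,0,0],
    [0.5,0,0,0,0],
    [0.5,0,0,0,0],
    [0.5,0,0,0,0],
    [0.5,0,0,0,0],
    [0.5,0,0,10,0],
    [0.5,0,0,14,0],
    [0.5,0,0,0,0],
    [0.5,0,0,0,0],
  ],
  grip_force=8,
)

```text
clock: 10.1
position: [0.4302, -0.1872, 0.0518]
ee_rot: [2.322, 2.114, 0.001]
force: [-0.0, -0.0, 0.0]
width: 0.504
gripper_force: 0.0
```

```bash
python3 - <<'E'
from h import *
s=observe(); p=s['position']*1000; q=p[:2]-[437.1,-107.4]; a=np.array([.0976,.9952]);print(p.round(1),'u-Cu',q@a+33.75,'lat',q@[.9952,-.0976],s['force'].round(1),s['width'],s['gripper_force'])
d=snap('wrist','w8');print(yel(d))
g=d['image'][200:282,285:350].astype(int); ys,xs=np.nonzero(g.min(2)>150); print(len(xs),xs.mean()+285,ys.mean()+200)
E
```

```text
[ 430.2 -187.2   51.8] u-Cu -46.30066420384726 lat 0.9000117508690577 [-0. -0.  0.] 0.5043948343401555 0.0
[([333, 233, 40, 45, 744], [353.0, 253.0])]
215 318.846511627907 235.51627906976745
```

```bash
python3 - <<'E'
from h import *
d=load('w8'); s=observe()
for z in (.044,.06): print(proj(d,[.4296,-.1867,z]))
print(onz(d,318.8,235.5,.044))
f=d['image'][150:330,200:440]
cv2.imwrite('pics/w8c.png',cv2.resize(f,None,fx=3.2,fy=3.2)[:,:,::-1])
E
```

```text
[322.70448524 228.87844246]
[322.64984198 239.6861622 ]
[ 0.42695785 -0.19057449  0.044     ]
```

View pics/w8c.png

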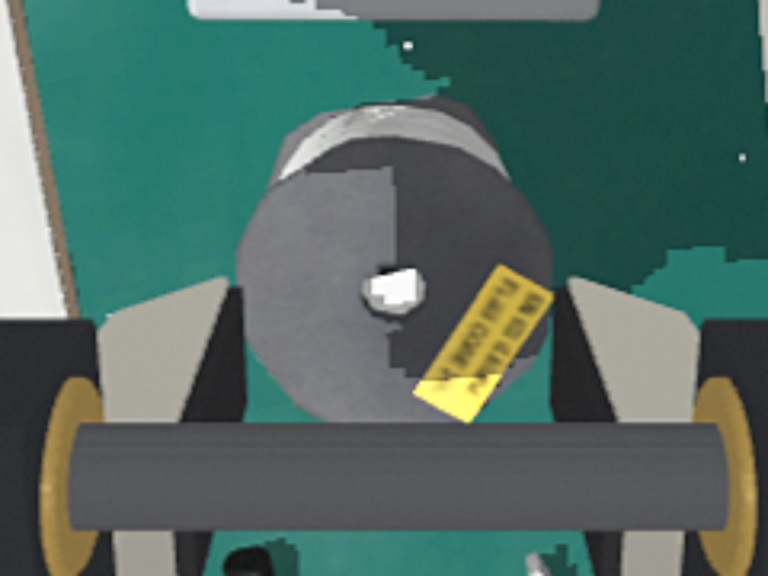

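```bash
python3 - <<'E'
from h import *
d=load('w8'); print(onz(d,322.8,240.5,.044), onz(d,200+394/3.2,150+(136+424)/2/3.2,.044), observe()['position'])
E
```

```text
[ 0.42897549 -0.19390801  0.044     ] [ 0.42934027 -0.19205291  0.044     ] [ 0.42969211 -0.18713342  0.0513026 ]
```

Call:
drive_tool(
  steps=[
    [0.15,0,-6,0,0],
    [0.15,0,0,0,0],
    [0.15,0,0,0,0],
    [0.15,0,0,-12,0],
    [0.15,0,0,-12,0],
    [0.15,0,0,-7,0],
    [0.15,0,0,0,0],
    [0.3,0,0,0,0],
    [0.5,0,0,0,0],
    [0.5,0,0,0,0],
    [0.5,0,0,0,0],
    [0.5,0,0,0,0],
  ],
  grip_force=15,
)

```text
clock: 11.15
position: [0.4298, -0.193, 0.0203]
ee_rot: [2.322, 2.115, 0.0]
force: [-0.6, -0.9, 0.7]
width: 0.538
gripper_force: 0.0
```

Call:
drive_tool(
  steps=[
    [0.5,0,0,8,0],
    [0.5,0,0,12,0],
    [0.5,0,0,10,0],
    [0.5,0,0,0,0],
    [0.5,0,0,0,0],
  ],
)

```text
clock: 11.57
position: [0.4303, -0.1934, 0.0511]
ee_rot: [2.321, 2.114, 0.001]
force: [-0.4, -0.4, 0.2]
width: 0.498
gripper_force: 0.0
```

```bash
cat >> h.py <<'E'
def st():
    s=observe(); p=s['position']*1000; q=p[:2]-[437.1,-107.4]; a=np.array([.0976,.9952]);print(round(s['clock'],2),p.round(1),'u-Cu',(q@a+33.75).round(1),'lat',(q@[.9952,-.0976]).round(1),s['force'].round(1),s['width'].round(3),round(s['gripper_force'],1))
E
python3 - <<'E'
from h import *
st(); d=snap('wrist','w9');print(yel(d))
g=d['image'][220:282,305:345].astype(int); ys,xs=np.nonzero(g.min(2)>170); print(len(xs),xs.mean()+305,ys.mean()+220)
E
```

```text
Traceback (most recent call last):
  File "h.py", line 22, in st
    s=observe(); p=s['position']*1000; q=p[:2]-[437.1,-107.4]; a=np.array([.0976,.9952]);print(round(s['clock'],2),p.round(1),'u-Cu',(q@a+33.75).round(1),'lat',(q@[.9952,-.0976]).round(1),s['force'].round(1),s['width'].round(3),round(s['gripper_force'],1))
                                                                                                                                                                                                                ^^^^^^^^^^^^^^^^
AttributeError: 'float' object has no attribute 'round'
```

```bash
sed -i "s/s\['width'\].round(3)/round(float(s['width']),3)/" h.py; python3 - <<'E'
from h import *
st(); d=snap('wrist','w9');print('now',yel(d),'w8',yel(load('w8')))
def hub(d):
    g=d['image'][200:282,300:350].astype(np.uint8); m=(g.min(2)>140).astype('uint8'); n,l,s,c=cv2.connectedComponentsWithStats(m)
    return [(s[i].tolist(),(c[i]+[300,200]).round(1)) for i in range(1,n) if s[i][4]>15]
print(hub(d),hub(load('w8')))
# disc contour in side & scene
for n in('side','scene'):
    e=snap(n,n+'9'); print(n,proj(e,[.429,-.193,.044]),proj(e,[.429,-.193,0]),yel(e))
E
```

```text
11.57 [ 430.3 -193.4   51.1] u-Cu -52.5 lat 1.6 [-0.4 -0.4  0.2] 0.498 0.0
now [([329, 223, 43, 46, 887], [351.0, 247.0])] w8 [([333, 233, 40, 45, 744], [353.0, 253.0])]
[([12, 24, 20, 15, 210], array([321.6, 231.1]))] [([13, 34, 19, 14, 195], array([322.8, 240.5]))]
side [285.30031525 250.16286203] [286.24344428 259.89373364] [([134, 81, 23, 30, 357], [146.0, 93.0]), ([481, 185, 14, 27, 170], [488.0, 198.0]), ([313, 318, 19, 20, 222], [322.0, 328.0]), ([281, 385, 52, 15, 123], [307.0, 393.0])]
scene [374.91396447 199.52548623] [373.59235111 206.79845004] [([285, 77, 16, 13, 96], [292.0, 83.0])]
```

Call:
drive_tool(
  steps=[
    [0,0,0,40,0],
    [0,0,-20,40,0],
    [0,0,-40,0,0],
    [0,0,-40,0,0],
    [0,0,0,0,0],
    [0,0,0,0,0],
  ],
)

```text
clock: 12.22
position: [0.4286, -0.2939, 0.1265]
ee_rot: [-2.327, -2.109, 0.0]
force: [-0.4, 1.1, -0.9]
width: 0.884
gripper_force: 0.0
```

```bash
python3 - <<'E'
from h import *
st(); e=snap('wrist','w10'); d=load('w9'); print(proj(e,[.4295,-.194,.044]),yel(e))
def tri(d,a,e,b):
    o1,r1=ray(d,*a);o2,r2=ray(e,*b);k=np.linalg.lstsq(np.c_[r1,-r2],o2-o1,rcond=None)[0];return (o1+k[0]*r1).round(4),(o2+k[1]*r2).round(4)
y1=yel(d)[0];
im=e['image']; u,v=map(int,proj(e,[.4295,-.194,.044]))
g=im[v-40:v+40,u-50:u+50]; m=(g.min(2)>140).astype('uint8'); n,l,s,c=cv2.connectedComponentsWithStats(m)
print([(s[i].tolist(),(c[i]+[u-50,v-40]).round(1)) for i in range(1,n) if s[i][4]>8])
for y in yel(e): print('label tri',tri(d,y1[1],e,y[1]))
gr=g.astype(int); print((gr.mean(2)[::5,::5]).astype(int))
E
```

```text
12.22 [ 428.6 -293.9  126.5] u-Cu -152.7 lat 9.7 [-0.4  1.1 -0.9] 0.884 0.0
[311.25606708  57.73719907] [([321, 49, 32, 43, 589], [336.0, 69.0]), ([426, 327, 17, 18, 126], [433.0, 337.0])]
[([42, 35, 17, 15, 201], array([311. ,  58.9]))]
label tri (array([ 0.4449, -0.2034,  0.0486]), array([ 0.4459, -0.2034,  0.0486]))
label tri (array([0.4239, 0.0233, 0.5519]), array([ 0.3652, -0.0174,  0.5678]))
[[ 80  82  50  49  51  49  50  70  70  69  65  67  67  70  52  50  52  51
   52  51]
 [ 84  82  83  48  50  74  68  67  68  66  67  69  66  71  68  59  52  53
   51  50]
 [ 82  82  85  84  60  67  70  69  67  68  65  66  67  68  68  68  62  53
   52  50]
 [ 83  82  81 110 117 116  58  66  69  68  68  64  65  63  67  68  71  56
   50  51]
 [ 82  85  81 120 117 115 114 112 116 113  63  62  61  64  66  66  68  66
   51  54]
 [ 82  84 100 117 119 115 117 116 113 112 109 109 107  60  66  65  61  68
   54  52]
 [ 85  85 115 117 115 116 117 116 114 112 111 106 104 102 102 105  61  67
   64  52]
 [ 88  86 116 117 119 115 115 117 111  79 203 247 104 103 100 208 207  79
  103  52]
 [ 86  86 124 117 115 115 115 116 108 255 247 249 104 102  88 200 192 175
  210  54]
 [ 84  87 117 114 116 114 115 115 106 186 251 251 103  99 207 167 207 136
   45  51]
 [ 90  87 120 116 116 117 116 109 109 103  99  96 100 105 177 205 162 205
   92  52]
 [ 89  89  92 116 114 117 116 116 111 108 102 100  97 208 174 203 205 107
   58  54]
 [ 92  89  87 117 116 118 118 117 112 108 106 102 165 178 205 142 197 108
   56  53]
 [ 94  92  91  88 117 118 120 117 113 114 106 104 208 171 200 198 101  63
   55  55]
 [ 95  94  91  89 104 117 122 116 117 111 109 203 204 208 176 129  71  55
   55  56]
 [ 96  94  91  91  89 115 124 126 119 118 111 110 103 209 208  54  49  72
   93  53]]
```

Call:
drive_tool(
  steps=[
    [0.45,0,33,0,0],
    [0.45,0,33,-20,0],
    [0.45,1,33,-30,0],
    [0.45,0,0,-25,0],
    [0.45,0,0,0,0],
    [0.45,0,0,0,0],
    [0.45,0,0,-4,0],
    [0.45,0,0,-4,0],
    [0.45,0,0,0,0],
  ],
)

```text
clock: 13.02
position: [0.4307, -0.1956, 0.0465]
ee_rot: [2.323, 2.113, 0.0]
force: [-0.1, 0.2, 0.1]
width: 0.55
gripper_force: 0.0
```

Call:
drive_tool(
  steps=[
    [0.45,0,0,-3,0],
    [0.45,0,0,-2,0],
    [0.45,0,0,0,0],
  ],
)

```text
clock: 13.27
position: [0.4304, -0.195, 0.0411]
ee_rot: [-2.323, -2.115, 0.0]
force: [-0.3, 0.2, -0.3]
width: 0.554
gripper_force: 0.0
```

Call:
drive_tool(
  steps=[
    [0.45,0,0,-3,0],
    [0.45,0,0,-3,0],
    [0.45,0,0,0,0],
  ],
)

```text
clock: 13.52
position: [0.4302, -0.1947, 0.0348]
ee_rot: [-2.322, -2.115, 0.0]
force: [-0.2, 0.5, -0.5]
width: 0.549
gripper_force: 0.0
```

Call:
drive_tool(
  steps=[
    [0.45,0,0,-3,0],
    [0.45,0,0,-2,0],
    [0.45,0,0,0,0],
  ],
)

```text
clock: 13.77
position: [0.4303, -0.1946, 0.0298]
ee_rot: [-2.322, -2.116, 0.0]
force: [0.3, 0.1, 0.2]
width: 0.551
gripper_force: 0.0
```

Call:
drive_tool(
  steps=[
    [0.45,0,0,-3,0],
    [0.45,0,0,-2,0],
    [0.45,0,0,0,0],
  ],
)

```text
clock: 14.02
position: [0.4303, -0.1947, 0.0249]
ee_rot: [-2.322, -2.115, 0.0]
force: [0.2, -0.5, -0.5]
width: 0.553
gripper_force: 0.0
```

Call:
drive_tool(
  steps=[
    [0.45,0,0,-3,0],
    [0.45,0,0,-2,0],
    [0.45,0,0,0,0],
  ],
)

```text
clock: 14.27
position: [0.4302, -0.1947, 0.0199]
ee_rot: [-2.322, -2.115, 0.0]
force: [0.2, -0.4, -0.5]
width: 0.55
gripper_force: 0.0
```

Call:
drive_tool(
  steps=[
    [0.45,0,0,-2,0],
    [0.45,0,0,-2,0],
    [0.45,0,0,0,0],
  ],
)

```text
clock: 14.52
position: [0.4306, -0.1947, 0.0162]
ee_rot: [2.322, 2.116, -0.0]
force: [-0.0, -0.1, -1.0]
width: 0.551
gripper_force: 0.0
```

Call:
drive_tool(
  steps=[
    [0.45,0,0,-2,0],
    [0.45,0,0,-2,0],
    [0.45,0,0,0,0],
  ],
)

```text
clock: 14.77
position: [0.4308, -0.1949, 0.0154]
ee_rot: [2.32, 2.114, -0.005]
force: [-15.4, 2.0, 60.5]
width: 0.548
gripper_force: 30.3
```

```bash
python3 - <<'E'
from h import *
st(); d=snap('wrist','w11');print(yel(d)); print(proj(d,[.4295,-.194,.044]))
g=d['image'][220:290,290:350]; m=(g.min(2)>140).astype('uint8'); n,l,s,c=cv2.connectedComponentsWithStats(m)
print([(s[i].tolist(),(c[i]+[290,220]).round(1)) for i in range(1,n) if s[i][4]>15])
E
```

```text
14.77 [ 430.8 -194.9   15.4] u-Cu -53.9 lat 2.2 [-15.4   2.   60.5] 0.548 30.3
[([336, 246, 42, 36, 833], [359.0, 266.0])]
[320.98234602 255.71572473]
[([18, 28, 24, 16, 275], array([320.2, 255.7]))]
```

Contact came at TCP ≈ 16 mm with a 50 mm opening, so the open fingertips ride about 28 mm above the shut-finger TCP. The first grip held only the spool's top 3 mm. I'll regrip deeper.

Call:
drive_tool(
  steps=[
    [0.45,0,0,10,0],
    [0.3,0,0,5,0],
    [0.15,0,0,0,0],
    [0.15,0,0,0,0],
    [0.15,0,0,0,0],
    [0.15,-1,0,-10,0],
    [0.15,0,0,-10,0],
    [0.15,0,0,-7,0],
    [0.15,0,0,0,0],
    [0.3,0,0,0,0],
    [0.5,0,0,0,0],
    [0.5,0,0,0,0],
    [0.5,0,0,0,0],
    [0.5,0,0,0,0],
  ],
  grip_force=10,
)

```text
clock: 15.98
position: [0.4297, -0.1947, 0.0005]
ee_rot: [2.322, 2.115, 0.0]
force: [0.4, 0.3, -0.7]
width: 0.64
gripper_force: 10.0
```

```bash
python3 -c "
from h import *
st(); print(observe()['ee_rot'])"
```

```text
15.98 [ 429.7 -194.7    0.5] u-Cu -53.9 lat 1.1 [ 0.4  0.3 -0.7] 0.64 10.0
[2.32201604e+00 2.11541860e+00 4.75572536e-04]
```

Call:
drive_tool(
  steps=[
    [0.3,0,0,0,0],
    [0.25,0,0,0,0],
    [0.25,0,0,5.5,0],
    [0.25,0,0,0,0],
    [0.3,0,0,0,0],
    [0.5,0,0,0,0],
    [0.5,0,0,0,0],
    [0.5,0,0,0,0],
    [0.5,-1,0,8,0],
    [0.5,0,3,8,0],
    [0.5,0,5,3,0],
    [0.5,0,5,0,0],
    [0.5,0,0,0,0],
    [0.5,0,0,0,0],
  ],
  grip_force=10,
)

```text
clock: 17.15
position: [0.4284, -0.1813, 0.0248]
ee_rot: [2.321, 2.117, -0.0]
force: [0.1, 0.2, -1.9]
width: 0.635
gripper_force: 10.0
```

```bash
cat >> h.py <<'E'
def hub(n):
    d=snap('wrist',n); g=d['image'][120:300,280:365]; m=(g.min(2)>140).astype('uint8'); k,l,s,c=cv2.connectedComponentsWithStats(m)
    print('yel',yel(d),'hub',[(s[i].tolist(),(c[i]+[280,120]).round(1)) for i in range(1,k) if s[i][4]>25])
E
python3 -c "
from h import *
st(); hub('w12')"
```

```text
17.15 [ 428.4 -181.3   24.8] u-Cu -40.6 lat -1.5 [ 0.1  0.2 -1.9] 0.635 10.0
yel [([348, 255, 41, 27, 643], [369.0, 270.0])] hub [([0, 0, 14, 36, 463], array([286.8, 137.4])), ([79, 0, 6, 36, 152], array([362.3, 139.2])), ([0, 46, 26, 7, 124], array([290.2, 169.8])), ([0, 70, 85, 29, 959], array([322. , 200.4])), ([32, 136, 24, 17, 299], array([324.1, 264.3]))]
```

Call:
drive_tool(
  steps=[
    [0.5,1,5,0,0],
    [0.5,1,5,0,0],
    [0.5,0.5,4,0.5,0],
    [0.5,0.5,3,3,0],
    [0.5,0.5,3,2.5,0],
    [0.5,0.5,4,2,0],
    [0.5,0.5,3,2,0],
    [0.5,0.5,3,1,0],
    [0.5,0,0,0,0],
    [0.5,0,0,0,0],
  ],
  grip_force=8,
)

```text
clock: 18.03
position: [0.4336, -0.1517, 0.0359]
ee_rot: [2.322, 2.116, -0.0]
force: [-0.1, -1.5, -0.3]
width: 0.641
gripper_force: 8.0
```

```bash
python3 -c "
from h import *
st(); hub('w13')"
```

```text
18.03 [ 433.6 -151.7   35.9] u-Cu -10.7 lat 0.8 [-0.1 -1.5 -0.3] 0.641 8.0
yel [([344, 244, 44, 38, 929], [367.0, 266.0])] hub [([3, 0, 9, 84, 303], array([286.4, 157.5])), ([77, 0, 8, 78, 351], array([360.6, 153.7])), ([32, 129, 24, 22, 409], array([324. , 259.7]))]
```

Call:
drive_tool(
  steps=[
    [0.5,0.5,4,0,0],
    [0.5,0.5,4,0,0],
    [0.5,0,3,0,0],
    [0.5,0.5,4,-0.5,0],
    [0.5,0.5,4,-0.5,0],
    [0.5,0,3,-0.5,0],
    [0.5,0,0,0,0],
    [0.5,0,0,0,0],
  ],
)

```text
clock: 18.75
position: [0.436, -0.1292, 0.0344]
ee_rot: [2.321, 2.116, 0.001]
force: [0.8, 0.9, 2.4]
width: 0.635
gripper_force: 8.0
```

```bash
python3 -c "
from h import *
st(); hub('w14')"
```

```text
18.75 [ 436.  -129.2   34.4] u-Cu 12.0 lat 1.1 [0.8 0.9 2.4] 0.635 8.0
yel [([338, 242, 49, 40, 1029], [363.0, 264.0])] hub [([2, 20, 10, 85, 515], array([286.5, 179.9])), ([72, 21, 13, 81, 548], array([359.9, 179.4])), ([33, 130, 22, 14, 224], array([323.9, 256.9]))]
```

```bash
python3 - <<'E'
from h import *
s=observe(); 
a=np.array([.0976,.9952,0]);z=np.array([0,0,1.])
for n,p in (('w12',[.4284,-.1813,.0248]),('w13',[.4336,-.1517,.0359]),('w14',[.436,-.1292,.0344])):
    d=load(n);P=np.array(p)+[0,0,.034]
    print(n)
    for th in range(0,100,15):
        t=np.radians(th);ax=np.sin(t)*a+np.cos(t)*z;m=np.cos(t)*a-np.sin(t)*z
        T=P+.004*ax; print('  ',th,'rim far',proj(d,T+.03*m).round(0),'hub',proj(d,T).round(0),'rim near',proj(d,T-.03*m).round(0),'bottom far',proj(d,P-.04*ax+.03*m).round(0),)
    g=d['image'].astype(int); print([ (v,*g[v,335]) for v in range(150,286,4)])
E
```

```text
w12
   0 rim far [324. 203.] hub [324. 266.] rim near [323. 323.] bottom far [324. 180.]
   15 rim far [324. 198.] hub [324. 264.] rim near [323. 329.] bottom far [324. 196.]
   30 rim far [324. 198.] hub [324. 262.] rim near [323. 331.] bottom far [324. 215.]
   45 rim far [324. 201.] hub [324. 259.] rim near [323. 328.] bottom far [324. 236.]
   60 rim far [324. 209.] hub [324. 257.] rim near [324. 320.] bottom far [324. 258.]
   75 rim far [324. 219.] hub [324. 255.] rim near [324. 306.] bottom far [324. 280.]
   90 rim far [324. 231.] hub [324. 254.] rim near [324. 288.] bottom far [323. 302.]
[(150, np.int64(123), np.int64(127), np.int64(131)), (154, np.int64(116), np.int64(118), np.int64(121)), (158, np.int64(109), np.int64(110), np.int64(115)), (162, np.int64(112), np.int64(116), np.int64(118)), (166, np.int64(125), np.int64(128), np.int64(132)), (170, np.int64(126), np.int64(127), np.int64(132)), (174, np.int64(34), np.int64(75), np.int64(68)), (178, np.int64(31), np.int64(74), np.int64(69)), (182, np.int64(62), np.int64(65), np.int64(68)), (186, np.int64(74), np.int64(76), n
[... 5150 characters left out ...]
int64(71)), (230, np.int64(63), np.int64(63), np.int64(66)), (234, np.int64(62), np.int64(64), np.int64(66)), (238, np.int64(64), np.int64(64), np.int64(68)), (242, np.int64(62), np.int64(63), np.int64(66)), (246, np.int64(65), np.int64(65), np.int64(67)), (250, np.int64(56), np.int64(59), np.int64(59)), (254, np.int64(42), np.int64(41), np.int64(46)), (258, np.int64(137), np.int64(139), np.int64(138)), (262, np.int64(59), np.int64(60), np.int64(63)), (266, np.int64(60), np.int64(62), np.int64(64)), (270, np.int64(61), np.int64(63), np.int64(66)), (274, np.int64(57), np.int64(60), np.int64(63)), (278, np.int64(61), np.int64(61), np.int64(66)), (282, np.int64(72), np.int64(71), np.int64(76))]
```

The far rim is at row ~215, which fits a tilt of about 65–68°. The turn is working, so I continue to 90°.

Call:
drive_tool(
  steps=[
    [0.5,0.5,4,-1,0],
    [0.5,0,4,-2,0],
    [0.5,0.5,4,-2.5,0],
    [0.5,0,3,-2.5,0],
    [0.5,0.5,3,-3,0],
    [0.5,0,0,0,0],
    [0.5,0,0,0,0],
  ],
)

```text
clock: 19.38
position: [0.4371, -0.1108, 0.0231]
ee_rot: [-2.321, -2.117, -0.001]
force: [2.0, 3.3, 4.1]
width: 0.636
gripper_force: 8.0
```

```bash
cat >> h.py <<'E'
def tilt(n,dp=.034):
    d=snap('wrist',n); p=observe()['position']; P=p+[0,0,dp]; a=np.array([.0976,.9952,0]);z=np.array([0,0,1.])
    for th in range(45,121,15):
        t=np.radians(th);ax=np.sin(t)*a+np.cos(t)*z;m=np.cos(t)*a-np.sin(t)*z;T=P+.004*ax
        print('  ',th,'rim far',proj(d,T+.03*m).round(0),'hub',proj(d,T).round(0))
    g=d['image'].mean(2).astype(int); print([(v,int(g[v,335]),int(g[v,310])) for v in range(190,286,4)])
E
python3 -c "
from h import *
st(); tilt('w15')"
```

```text
19.38 [ 437.1 -110.8   23.1] u-Cu 30.4 lat 0.4 [2.  3.3 4.1] 0.636 8.0
   45 rim far [324. 202.] hub [324. 260.]
   60 rim far [324. 209.] hub [324. 258.]
   75 rim far [324. 219.] hub [324. 256.]
   90 rim far [324. 231.] hub [324. 255.]
   105 rim far [324. 245.] hub [324. 254.]
   120 rim far [324. 259.] hub [324. 254.]
[(190, 125, 126), (194, 124, 127), (198, 124, 125), (202, 125, 125), (206, 125, 125), (210, 125, 124), (214, 123, 123), (218, 123, 124), (222, 125, 125), (226, 124, 122), (230, 125, 123), (234, 124, 123), (238, 102, 90), (242, 62, 63), (246, 62, 63), (250, 54, 62), (254, 58, 60), (258, 55, 63), (262, 67, 63), (266, 61, 66), (270, 64, 66), (274, 57, 60), (278, 130, 136), (282, 89, 89)]
```

Call:
drive_tool(
  steps=[
    [0.5,0,0,0,0],
    [0.5,0,0,0,0],
    [0.5,0,0,4,0],
    [0.5,0.5,4,1,0],
    [0.5,0.5,6,0,0],
    [0.5,0.5,6,0,0],
    [0.5,0.5,5,0,0],
    [0.5,0,0,0,0],
    [0.5,0,0,0,0],
  ],
  grip_force=25,
)

```text
clock: 20.18
position: [0.4389, -0.0903, 0.0282]
ee_rot: [-2.321, -2.117, 0.0]
force: [0.1, 0.2, -1.6]
width: 0.634
gripper_force: 25.0
```

```bash
python3 -c "
from h import *
st(); tilt('w16')"
```

```text
20.18 [438.9 -90.3  28.2] u-Cu 51.0 lat 0.2 [ 0.1  0.2 -1.6] 0.634 25.0
   45 rim far [324. 202.] hub [324. 260.]
   60 rim far [324. 209.] hub [324. 258.]
   75 rim far [324. 219.] hub [324. 256.]
   90 rim far [324. 231.] hub [324. 255.]
   105 rim far [324. 245.] hub [324. 254.]
   120 rim far [324. 259.] hub [324. 254.]
[(190, 124, 127), (194, 126, 127), (198, 115, 116), (202, 115, 118), (206, 115, 116), (210, 122, 124), (214, 127, 124), (218, 125, 125), (222, 125, 125), (226, 125, 125), (230, 126, 125), (234, 128, 127), (238, 72, 65), (242, 64, 68), (246, 60, 67), (250, 53, 63), (254, 59, 59), (258, 58, 64), (262, 100, 64), (266, 61, 67), (270, 66, 67), (274, 62, 69), (278, 139, 140), (282, 92, 92)]
```

Call:
drive_tool(
  steps=[
    [0.5,0,0,-5,0],
    [0.5,0,0,-5,0],
    [0.5,0,0,-4,0],
    [0.5,0,0,0,0],
  ],
  grip_force=8,
)

```text
clock: 20.57
position: [0.4384, -0.0911, 0.0135]
ee_rot: [-2.322, -2.115, 0.002]
force: [-0.9, -1.1, -1.1]
width: 0.639
gripper_force: 8.0
```

Call:
drive_tool(
  steps=[
    [0.5,0,0,-1.5,0],
    [0.5,0,0,0,0],
  ],
)

```text
clock: 20.73
position: [0.4386, -0.091, 0.0127]
ee_rot: [-2.323, -2.116, 0.002]
force: [-2.6, -1.7, 5.4]
width: 0.638
gripper_force: 8.0
```

Call:
drive_tool(
  steps=[
    [0.33,0,0,0,0],
    [0.28,0,0,0,0],
    [0.25,0,0,0,0],
    [0.25,0,0,0,0],
    [0.25,0,0,5,0],
    [0.25,0,0,15,0],
    [0.25,0,0,30,0],
    [0.25,0,-10,35,0],
    [0.25,0,-30,20,0],
    [0.25,0,-30,0,0],
    [0.25,0,-20,0,0],
    [0.25,0,0,0,0],
    [0.25,0,0,0,0],
  ],
)

```text
clock: 21.82
position: [0.4388, -0.1817, 0.118]
ee_rot: [-2.325, -2.112, -0.0]
force: [0.5, -1.1, -0.7]
width: 0.751
gripper_force: 0.0
```

```bash
python3 - <<'E'
from h import *
st(); d=snap('wrist','w17'); C=np.array([.4371,-.1074,0]);a=np.array([.0976,.9952,0]);b=np.array([.9952,-.0976,0])
print('pred spool outline at z=.045:',[proj(d,C+[0,0,.045]+sx*.022*a+sy*.03*b).round(0) for sx in(-1,1) for sy in(-1,1)], 'top line ends',[proj(d,C+[0,0,.075]+sx*.022*a).round(0) for sx in(-1,1)])
print(yel(d))
u,v=map(int,proj(d,C+[0,0,.075])); print(u,v)
g=d['image'].mean(2).astype(int)
for r in range(max(0,v-70),v+80,6): print(r,[int(x) for x in g[r,u-90:u+90:8]])
E
```

```text
21.82 [ 438.8 -181.7  118. ] u-Cu -40.0 lat 8.9 [ 0.5 -1.1 -0.7] 0.751 0.0
pred spool outline at z=.045: [array([269., 128.]), array([354., 128.]), array([267.,  62.]), array([355.,  62.])] top line ends [array([310., 133.]), array([309.,  58.])]
[]
309 96
26 [52, 50, 50, 51, 54, 52, 55, 56, 57, 56, 54, 54, 55, 53, 54, 56, 54, 51, 51, 51, 49, 80, 197]
32 [52, 49, 51, 53, 53, 55, 55, 54, 55, 56, 58, 52, 57, 54, 55, 56, 54, 53, 53, 52, 47, 149, 193]
38 [52, 50, 48, 50, 54, 52, 48, 45, 51, 53, 51, 49, 52, 51, 52, 52, 52, 51, 47, 51, 49, 213, 193]
44 [52, 53, 51, 52, 52, 100, 112, 111, 112, 112, 114, 112, 111, 112, 111, 112, 111, 108, 110, 50, 50, 239, 192]
50 [50, 53, 52, 52, 49, 93, 95, 110, 112, 107, 110, 108, 109, 106, 102, 97, 95, 95, 109, 51, 53, 235, 194]
56 [52, 54, 55, 53, 51, 88, 113, 113, 138, 115, 111, 112, 113, 113, 113, 134, 120, 109, 111, 50, 53, 47, 202]
62 [52, 50, 54, 51, 52, 84, 112, 113, 134, 117, 112, 114, 111, 112, 112, 132, 117, 109, 109, 49, 51, 50, 200]
68 [54, 51, 55, 51, 53, 63, 114, 89, 50, 54, 62, 52, 44, 43, 44, 47, 50, 110, 112, 51, 49, 49, 177]
74 [52, 52,
[... 1099 characters left out ...]
95, 93, 94, 85, 82, 194, 43, 53, 56, 50, 54, 55, 61, 61, 51, 42, 114, 104, 50, 52, 49, 52]
140 [97, 98, 93, 90, 85, 83, 198, 101, 102, 101, 102, 102, 99, 102, 103, 102, 100, 97, 104, 50, 49, 51, 50]
146 [125, 94, 92, 85, 85, 81, 195, 199, 201, 196, 213, 116, 114, 115, 115, 113, 116, 116, 98, 51, 49, 51, 53]
152 [199, 90, 88, 86, 83, 79, 80, 80, 80, 82, 77, 79, 83, 83, 43, 83, 79, 80, 83, 83, 45, 51, 50]
158 [215, 87, 86, 85, 84, 81, 80, 82, 82, 82, 83, 80, 77, 87, 88, 85, 82, 85, 83, 84, 84, 83, 84]
164 [213, 86, 86, 86, 82, 81, 83, 82, 83, 81, 82, 79, 81, 84, 85, 88, 84, 84, 83, 84, 84, 81, 81]
170 [212, 90, 82, 86, 82, 81, 83, 83, 83, 82, 81, 81, 82, 85, 83, 82, 83, 83, 84, 84, 81, 83, 84]
```

The spool lies on the rollers: winding visible at rows 72–130 between its two flanges, about 3 mm off the seat and released. Before gripping the lug, I measure the fingertip height at a 12 mm opening by a gentle touch on clear bench.

Call:
drive_tool(
  steps=[
    [0.87,-5,-8,0,0],
    [0.87,-5,0,-35,0],
    [0.87,0,0,-35,0],
    [0.87,0,0,-28,0],
    [0.87,0,0,-10,0],
    [0.87,0,0,0,0],
    [0.87,0,0,0,0],
    [0.87,0,0,-4,0],
    [0.87,0,0,0,0],
  ],
)

```text
clock: 22.62
position: [0.43, -0.189, 0.0068]
ee_rot: [2.321, 2.114, 0.001]
force: [-0.1, -0.2, -0.3]
width: 0.157
gripper_force: 0.0
```

Call:
drive_tool(
  steps=[
    [0.87,0,0,-2,0],
    [0.87,0,0,0,0],
  ],
)

```text
clock: 22.78
position: [0.4294, -0.189, 0.0043]
ee_rot: [2.322, 2.115, 0.0]
force: [-1.0, -0.1, -0.1]
width: 0.131
gripper_force: 0.0
```

Call:
drive_tool(
  steps=[
    [0.87,0,0,-1.5,0],
    [0.87,0,0,0,0],
  ],
)

```text
clock: 22.95
position: [0.429, -0.1889, 0.0024]
ee_rot: [2.322, 2.115, -0.0]
force: [0.2, -0.8, -0.1]
width: 0.126
gripper_force: 0.0
```

Call:
drive_tool(
  steps=[
    [0.87,0,0,-1.5,0],
    [0.87,0,0,0,0],
  ],
)

```text
clock: 23.12
position: [0.4289, -0.1887, 0.0006]
ee_rot: [-2.322, -2.116, 0.0]
force: [-0.5, -0.4, 0.1]
width: 0.125
gripper_force: 0.0
```

Call:
drive_tool(
  steps=[
    [0.87,0,0,-1.5,0],
    [0.87,0,0,0,0],
  ],
)

```text
clock: 23.28
position: [0.4289, -0.1887, -0.0009]
ee_rot: [-2.322, -2.116, 0.0]
force: [0.7, -0.6, -0.9]
width: 0.129
gripper_force: 0.0
```

Call:
drive_tool(
  steps=[
    [0.87,0,0,-1,0],
    [0.87,0,0,0,0],
  ],
)

```text
clock: 23.45
position: [0.4289, -0.1887, -0.0019]
ee_rot: [-2.322, -2.116, 0.0]
force: [-0.2, 0.7, -0.8]
width: 0.13
gripper_force: 0.0
```

Call:
drive_tool(
  steps=[
    [0.87,0,0,-1,0],
    [0.87,0,0,0,0],
  ],
)

```text
clock: 23.62
position: [0.4289, -0.1887, -0.0029]
ee_rot: [-2.322, -2.116, 0.0]
force: [-0.6, 0.3, 0.2]
width: 0.13
gripper_force: 0.0
```

Call:
drive_tool(
  steps=[
    [0.87,0,0,-1,0],
    [0.87,0,0,0,0],
  ],
)

```text
clock: 23.78
position: [0.429, -0.1887, -0.0038]
ee_rot: [-2.322, -2.116, -0.0]
force: [-0.5, -0.6, 0.0]
width: 0.132
gripper_force: 0.0
```

Call:
drive_tool(
  steps=[
    [0.87,0,0,-1,0],
    [0.87,0,0,0,0],
  ],
)

```text
clock: 23.95
position: [0.4289, -0.1887, -0.0048]
ee_rot: [-2.322, -2.116, 0.0]
force: [0.2, -1.3, 0.5]
width: 0.132
gripper_force: 0.0
```

Call:
drive_tool(
  steps=[
    [0.87,0,0,-1,0],
    [0.87,0,0,0,0],
  ],
)

```text
clock: 24.12
position: [0.4289, -0.1887, -0.0058]
ee_rot: [-2.322, -2.116, 0.0]
force: [-0.0, -0.7, 0.1]
width: 0.131
gripper_force: 0.0
```

Call:
drive_tool(
  steps=[
    [0.87,0,0,-1,0],
    [0.87,0,0,0,0],
  ],
)

```text
clock: 24.28
position: [0.4289, -0.1887, -0.0068]
ee_rot: [-2.322, -2.116, -0.0]
force: [0.4, -0.1, 0.5]
width: 0.133
gripper_force: 0.0
```

Call:
drive_tool(
  steps=[
    [0.87,0,0,-1,0],
    [0.87,0,0,0,0],
  ],
)

```text
clock: 24.45
position: [0.4289, -0.1887, -0.0078]
ee_rot: [-2.322, -2.116, 0.0]
force: [0.3, 0.1, -0.4]
width: 0.13
gripper_force: 0.0
```

Call:
drive_tool(
  steps=[
    [0.87,0,0,-1.2,0],
    [0.87,0,0,0,0],
  ],
)

```text
clock: 24.62
position: [0.4289, -0.1887, -0.0091]
ee_rot: [-2.322, -2.116, 0.0]
force: [0.6, -1.2, -0.1]
width: 0.132
gripper_force: 0.0
```

Call:
drive_tool(
  steps=[
    [0.87,0,0,-1.2,0],
    [0.87,0,0,0,0],
  ],
)

```text
clock: 24.78
position: [0.4289, -0.1887, -0.0103]
ee_rot: [-2.322, -2.116, 0.0]
force: [-0.3, -0.6, 1.0]
width: 0.132
gripper_force: 0.0
```

Call:
drive_tool(
  steps=[
    [0.87,0,0,-1.2,0],
    [0.87,0,0,0,0],
  ],
)

```text
clock: 24.95
position: [0.4289, -0.1887, -0.0115]
ee_rot: [-2.322, -2.116, 0.0]
force: [-0.3, 0.3, -0.1]
width: 0.127
gripper_force: 0.0
```

Call:
drive_tool(
  steps=[
    [0.87,0,0,-1.5,0],
    [0.87,0,0,0,0],
  ],
)

```text
clock: 25.12
position: [0.4289, -0.1887, -0.013]
ee_rot: [-2.322, -2.116, 0.0]
force: [-0.2, -0.8, -0.5]
width: 0.128
gripper_force: 0.0
```

Call:
drive_tool(
  steps=[
    [0.87,0,0,-1.5,0],
    [0.87,0,0,0,0],
  ],
)

```text
clock: 25.28
position: [0.4289, -0.1887, -0.0145]
ee_rot: [-2.322, -2.116, 0.0]
force: [0.3, -0.1, 0.5]
width: 0.128
gripper_force: 0.0
```

Call:
drive_tool(
  steps=[
    [0.87,0,0,-1.5,0],
    [0.87,0,0,0,0],
  ],
)

```text
clock: 25.45
position: [0.4289, -0.1887, -0.016]
ee_rot: [-2.322, -2.116, 0.0]
force: [-0.4, 0.7, -0.2]
width: 0.133
gripper_force: 0.0
```

Call:
drive_tool(
  steps=[
    [0.87,0,0,-1.5,0],
    [0.87,0,0,0,0],
  ],
)

```text
clock: 25.62
position: [0.4289, -0.1887, -0.0175]
ee_rot: [-2.322, -2.116, 0.0]
force: [-0.4, 0.3, 0.7]
width: 0.13
gripper_force: 0.0
```

Call:
drive_tool(
  steps=[
    [0.87,0,0,-1.5,0],
    [0.87,0,0,0,0],
  ],
)

```text
clock: 25.78
position: [0.4289, -0.1887, -0.019]
ee_rot: [-2.322, -2.115, 0.0]
force: [-0.8, -0.7, 0.3]
width: 0.13
gripper_force: 0.0
```

Call:
drive_tool(
  steps=[
    [0.87,0,0,-1.5,0],
    [0.87,0,0,0,0],
  ],
)

```text
clock: 25.95
position: [0.4289, -0.1887, -0.0205]
ee_rot: [-2.322, -2.116, 0.0]
force: [0.0, -0.2, 0.1]
width: 0.13
gripper_force: 0.0
```

Call:
drive_tool(
  steps=[
    [0.87,0,0,-1.5,0],
    [0.87,0,0,0,0],
  ],
)

```text
clock: 26.12
position: [0.4289, -0.1887, -0.022]
ee_rot: [-2.322, -2.116, 0.0]
force: [-0.5, 0.2, 0.2]
width: 0.132
gripper_force: 0.0
```

Call:
drive_tool(
  steps=[
    [0.87,0,0,-1.5,0],
    [0.87,0,0,0,0],
  ],
)

```text
clock: 26.28
position: [0.4289, -0.1887, -0.0235]
ee_rot: [-2.322, -2.116, 0.0]
force: [-1.1, -0.2, 0.3]
width: 0.131
gripper_force: 0.0
```

Call:
drive_tool(
  steps=[
    [0.87,0,0,-1.5,0],
    [0.87,0,0,0,0],
  ],
)

```text
clock: 26.45
position: [0.4289, -0.1887, -0.025]
ee_rot: [-2.322, -2.116, 0.0]
force: [-0.1, -0.2, 0.7]
width: 0.127
gripper_force: 0.0
```

Call:
drive_tool(
  steps=[
    [0.87,0,0,-1.2,0],
    [0.87,0,0,0,0],
  ],
)

```text
clock: 26.62
position: [0.4289, -0.1887, -0.0262]
ee_rot: [-2.322, -2.116, 0.0]
force: [0.2, 0.3, -0.2]
width: 0.129
gripper_force: 0.0
```

The fingertips sit a constant ~28 mm above the reported TCP, since there was no bench contact down to −26 mm. I use that offset from here: raise, turn, go over the lug and measure it again.

Call:
drive_tool(
  steps=[
    [0.87,0,0,30,0],
    [0.65,0,0,38,0],
    [0.65,0,0,38,0],
    [0.65,0,8,30,-0.04],
    [0.65,1,27,0,-0.1],
    [0.65,2,32,0,-0.1],
    [0.65,2,34,0,-0.1],
    [0.65,2,34,0,-0.1],
    [0.65,2,34,0,-0.1],
    [0.65,2,30,0,-0.1],
    [0.65,0,20,0,-0.1],
    [0.65,0,10,0,-0.082],
    [0.65,0,0,0,0],
    [0.65,0,0,0,0],
  ],
)

```text
clock: 27.78
position: [0.4399, 0.0404, 0.11]
ee_rot: [2.972, 1.018, -0.0]
force: [-0.4, 0.1, -0.4]
width: 0.351
gripper_force: 0.0
```

```bash
python3 - <<'E'
from h import *
st(); s=observe(); M=R.from_rotvec(s['ee_rot']).as_matrix(); print('tooly',np.degrees(np.arctan2(M[1,1],M[0,1])),s['joints'].round(2))
d=snap('wrist','w20'); im=d['image']; hsv=cv2.cvtColor(im,cv2.COLOR_RGB2HSV)
green=((hsv[...,0]>65)&(hsv[...,0]<100)&(hsv[...,1]>80)); m=(~green).astype('uint8')*255; m=cv2.morphologyEx(m,cv2.MORPH_OPEN,np.ones((5,5)))
cv2.imwrite('pics/m20.png',m)
t=np.radians(-7.7);c,q=np.cos(t),np.sin(t);Rt=np.array([[c,-q],[q,c]])
def T(x,y,z): return [*(np.array([503.7,131.8])+Rt@[x,y])/1000,z/1000] if False else np.r_[(np.array([503.7,131.8])+Rt@[x,y])/1000,z/1000]
for n,p in {'lug':(-51.5,-91.5,55.5),'c--':(-65,-105,40),'c+-':(65,-105,40),'c++':(65,105,40),'c-+':(-65,105,40)}.items(): print(n,proj(d,T(*p)).round(0))
cs,_=cv2.findContours(m,cv2.RETR_EXTERNAL,cv2.CHAIN_APPROX_NONE)
for k in cs:
    if cv2.contourArea(k)>3000: print(cv2.contourArea(k),cv2.boundingRect(k))
# edge samples: scan predicted tray edges outward
g=m>0
def scan(p0,n,z):  # from inside point go along n (mm, tray frame) until green
    for r in np.arange(-15,15,.25):
        u=proj(d,T(p0[0]+n[0]*r,p0[1]+n[1]*r,z)); i,j=int(round(u[1])),int(round(u[0]))
        if not(0<=i<400 and 0<=j<640): return None
        if green[i,j] : return r
for y in range(-80,100,20): print('y',y,'-x edge',scan((-65,y),(-1,0),40),'+x edge',scan((65,y),(1,0),40))
for x in range(-45,60,15): print('x',x,'-y edge',scan((x,-105),(0,-1),40),'+y',scan((x,105),(0,1),40))
E
```

```text
27.78 [439.9  40.4 110. ] u-Cu 181.1 lat -11.7 [-0.4  0.1 -0.4] 0.351 0.0
tooly -52.182401512912314 [ 0.42  0.35 -0.78  2.06  0.33  0.85 -1.46]
lug [315. 199.]
c-- [316. 217.]
c+- [451.  91.]
c++ [ 217. -185.]
c-+ [84. -5.]
152046.0 (0, 6, 640, 394)
41007.0 (94, 0, 347, 213)
y -80 -x edge 0.25 +x edge -1.25
y -60 -x edge 0.0 +x edge -0.75
y -40 -x edge 0.5 +x edge -1.5
y -20 -x edge 0.5 +x edge None
y 0 -x edge 0.25 +x edge None
y 20 -x edge 0.5 +x edge None
y 40 -x edge 0.5 +x edge None
y 60 -x edge 0.25 +x edge None
y 80 -x edge 0.25 +x edge None
x -45 -y edge -1.25 +y None
x -30 -y edge -1.25 +y None
x -15 -y edge -1.0 +y None
x 0 -y edge -1.25 +y None
x 15 -y edge -1.0 +y None
x 30 -y edge -1.0 +y None
x 45 -y edge -1.5 +y None
```

Call:
drive_tool(
  steps=[
    [0.65,0,4,-30,-0.009],
    [0.65,0,4.5,-30,0],
    [0.65,0,0,-20,0],
    [0.65,0,0,-10,0],
    [0.65,0,0,-3.5,0],
    [0.65,0,0,0,0],
    [0.65,0,0,0,0],
  ],
  grip_force=10,
)

```text
clock: 28.42
position: [0.4407, 0.0484, 0.0172]
ee_rot: [2.979, 0.998, 0.001]
force: [-0.1, -0.1, 0.2]
width: 0.349
gripper_force: 0.0
```

Call:
drive_tool(
  steps=[
    [0.75,0,0,0,0],
    [0.95,0,0,0,0],
    [0.95,0,0,0,0],
    [0.95,0,0,0,0],
    [0.95,0,0,0,0],
  ],
)

```text
clock: 28.83
position: [0.4404, 0.0488, 0.017]
ee_rot: [2.978, 0.998, 0.001]
force: [-1.1, -0.6, 7.5]
width: 0.128
gripper_force: 10.0
```

Lug gripped (opening 11.8 mm). Now I peel slowly, with a grip light enough for the tray to turn in the pads.

Call:
drive_tool(
  steps=[
    [0.95,0,0,3,0],
    [0.95,0,0,4,0],
    [0.95,0,0,4,0],
    [0.95,0,0,4,0],
    [0.95,0,0,4,0],
    [0.95,0,0,3,0],
    [0.95,0,0,0,0],
    [0.95,0,0,0,0],
    [0.95,0,0,0,0],
  ],
  grip_force=12,
)

```text
clock: 29.58
position: [0.4401, 0.0488, 0.0385]
ee_rot: [-2.979, -0.998, -0.0]
force: [1.2, 1.3, -0.6]
width: 0.133
gripper_force: 12.0
```

```bash
cat >> h.py <<'E'
def tray(n,lift):
    # print bead/flange cues: predicted pixels of tray corners for rotation phi about far corner vs level lift
    d=snap('wrist',n); st(); s=observe(); print(s['ft_torque'].round(2))
    t=np.radians(-7.7);Rt=R.from_rotvec([0,0,t]).as_matrix(); O=np.array([.5032,.1328,.024]); F=np.array([58,98,16])/1000; ax=np.array([.866,-.5,0])
    for phi in (-8,-4,0,4,8,12,16):
        def W(p): p=np.array(p)/1000; return O+Rt@(F+R.from_rotvec(-np.radians(phi)*np.array([-.866,.5,0])).apply(p-F))
        L=W((-51.5,-91.5,31.5)); dz=.0555+lift-L[2] if phi!=99 else 0
        off=np.array([0,0,dz])
        print(phi,'lugz rel far',(L[2]).round(4),'far z',(W(F*1000)[2]+dz).round(4),[ (proj(d,W(c)+off)).round(0).tolist() for c in ((65,-105,16),(-65,105,16),(-65,0,16))])
E
python3 - <<'E'
from h import *
tray('w21',.022)
d=load('w21'); hsv=cv2.cvtColor(d['image'],cv2.COLOR_RGB2HSV); green=((hsv[...,0]>65)&(hsv[...,0]<100)&(hsv[...,1]>80))
# left silhouette (-x side) of dark region by row and right silhouette
for v in range(0,240,20):
    x=np.nonzero(green[v])[0]; r=np.flatnonzero(np.diff(np.r_[0,(~green[v]).astype(int),0])); runs=[(a,b) for a,b in zip(r[::2],r[1::2]) if b-a>25]; print(v,runs)
E
```

```text
29.63 [440.   48.8  38.4] u-Cu 189.5 lat -12.3 [ 1.   1.5 -1.2] 0.13 12.0
[ 0.29 -0.17  0.06]
-8 lugz rel far 0.0858 far z 0.0317 [[524.0, 95.0], [-6.0, -30.0], [166.0, 136.0]]
-4 lugz rel far 0.0707 far z 0.0468 [[528.0, 98.0], [-29.0, -37.0], [162.0, 139.0]]
0 lugz rel far 0.0555 far z 0.062 [[532.0, 99.0], [-56.0, -47.0], [158.0, 141.0]]
4 lugz rel far 0.0402 far z 0.0773 [[536.0, 98.0], [-88.0, -60.0], [152.0, 142.0]]
8 lugz rel far 0.0249 far z 0.0926 [[541.0, 95.0], [-127.0, -75.0], [146.0, 141.0]]
12 lugz rel far 0.0097 far z 0.1078 [[545.0, 90.0], [-174.0, -95.0], [138.0, 139.0]]
16 lugz rel far -0.0054 far z 0.1229 [[549.0, 83.0], [-232.0, -120.0], [129.0, 134.0]]
0 [(np.int64(16), np.int64(431)), (np.int64(612), np.int64(640))]
20 [(np.int64(37), np.int64(449)), (np.int64(597), np.int64(640))]
40 [(np.int64(59), np.int64(466)), (np.int64(581), np.int64(640))]
60 [(np.int64(80), np.int64(484)), (np.int64(566), np.int64(640))]
80 [(np.int64(101), np.int64(501)), (np.int64(551), np.int64(640))]
100 [(np.int64(123), np.int64(511)), (np.int64(535), np.int64(640))]
120 [(np.int64(144), np.int64(504)), (np.int64(520), np.int64(640))]
140 [(np.int64(165), np.int64(483)), (np.int64(505), np.int64(640))]
160 [(np.int64(0), np.int64(28)), (np.int64(187), np.int64(462)), (np.int64(489), np.int64(640))]
180 [(np.int64(0), np.int64(60)), (np.int64(208), np.int64(440)), (np.int64(474), np.int64(640))]
200 [(np.int64(0), np.int64(91)), (np.int64(230), np.int64(419)), (np.int64(459), np.int64(640))]
220 [(np.int64(0), np.int64(123)), (np.int64(251), np.int64(398)), (np.int64(467), np.int64(640))]
```

Tilt is about 5.4° with the far corner still seated: the left silhouette edge is at x=16 in row 0, which fits the pivoting model. I continue the peel to ~11°.

Call:
drive_tool(
  steps=[
    [0.95,0,0,3,0],
    [0.95,0.5,0.5,4,0],
    [0.95,0,0.5,4,0],
    [0.95,0.5,0.5,4,0],
    [0.95,0.5,0.5,4,0],
    [0.95,0,0,3,0],
    [0.95,0,0,0,0],
    [0.95,0,0,0,0],
  ],
)

```text
clock: 30.3
position: [0.4414, 0.0505, 0.0606]
ee_rot: [2.978, 0.998, -0.0]
force: [-0.2, -0.2, -1.2]
width: 0.126
gripper_force: 12.0
```

```bash
cat > e.py <<'E'
from h import *
import sys
n,l=sys.argv[1],float(sys.argv[2]); tray(n,l)
d=load(n); hsv=cv2.cvtColor(d['image'],cv2.COLOR_RGB2HSV); green=((hsv[...,0]>65)&(hsv[...,0]<100)&(hsv[...,1]>80))
for v in (0,20,40,80,100,140,160):
    r=np.flatnonzero(np.diff(np.r_[0,(~green[v]).astype(int),0])); print(v,[(int(a),int(b)) for a,b in zip(r[::2],r[1::2]) if b-a>25])
E
python3 e.py w22 .0435
```

```text
30.35 [441.2  50.5  60.4] u-Cu 191.3 lat -11.3 [-0.5  0.5 -1. ] 0.131 12.0
[-0.04 -0.04 -0.03]
-8 lugz rel far 0.0858 far z 0.0532 [[524.0, 100.0], [-3.0, -24.0], [168.0, 140.0]]
-4 lugz rel far 0.0707 far z 0.0683 [[528.0, 103.0], [-25.0, -32.0], [164.0, 143.0]]
0 lugz rel far 0.0555 far z 0.0835 [[532.0, 104.0], [-52.0, -41.0], [160.0, 146.0]]
4 lugz rel far 0.0402 far z 0.0988 [[536.0, 103.0], [-83.0, -52.0], [155.0, 147.0]]
8 lugz rel far 0.0249 far z 0.1141 [[540.0, 100.0], [-121.0, -67.0], [148.0, 146.0]]
12 lugz rel far 0.0097 far z 0.1293 [[544.0, 95.0], [-167.0, -86.0], [140.0, 143.0]]
16 lugz rel far -0.0054 far z 0.1444 [[549.0, 88.0], [-224.0, -110.0], [132.0, 139.0]]
0 [(26, 413)]
20 [(46, 432), (579, 640)]
40 [(66, 451), (563, 640)]
80 [(107, 488), (533, 640)]
100 [(128, 503), (518, 640)]
140 [(0, 29), (169, 482), (488, 640)]
160 [(0, 59), (189, 461), (473, 640)]
```

Call:
drive_tool(
  steps=[
    [0.95,0,0,0,0],
    [0.95,0,0,0,0],
    [0.95,0,0,2,0],
    [0.95,0,0,3,0],
    [0.95,0,0,5,0],
    [0.95,0,0,8,0],
    [0.95,0,0,10,0],
    [0.95,0,0,12,0],
    [0.95,0,0,14,0],
    [0.95,0,0,15,0],
    [0.95,0,0,15,0],
    [0.95,0,0,15,0],
    [0.95,0,0,14,0],
    [0.95,0,0,10,0],
    [0.95,0,0,7,0],
    [0.95,0,0,4,0],
    [0.95,0,0,0,0],
    [0.95,0,0,0,0],
    [0.95,0,0,0,0],
    [0.95,0,0,0,0],
  ],
  grip_force=50,
)

```text
clock: 32.02
position: [0.4411, 0.0507, 0.1939]
ee_rot: [-2.978, -0.998, 0.002]
force: [0.5, -0.1, -0.9]
width: 0.125
gripper_force: 50.0
```

```bash
python3 e.py w23 .1775; python3 - <<'E'
from h import *
import numpy as np
# nest & tray in scene / side: dark non-green blobs compared with start
for n in('scene','side'):
    e=snap(n,n+'23'); 
    for z in (.0355,): print(n,'nest px',proj(e,[.5032,.1328,.0355]).round(0),'tray centre @.2',proj(e,[.5032,.1328,.2]).round(0))
    hsv=cv2.cvtColor(e['image'],cv2.COLOR_RGB2HSV); m=((hsv[...,1]<60)&(hsv[...,2]<90)).astype('uint8'); k,l,s,c=cv2.connectedComponentsWithStats(m)
    print([(s[i].tolist(),c[i].round(0).tolist()) for i in range(1,k) if s[i][4]>250 and 230<c[i][0]<420])
    e0=load(n+'0'); hsv=cv2.cvtColor(e0['image'],cv2.COLOR_RGB2HSV); m=((hsv[...,1]<60)&(hsv[...,2]<90)).astype('uint8'); k,l,s,c=cv2.connectedComponentsWithStats(m)
    print('start',[(s[i].tolist(),c[i].round(0).tolist()) for i in range(1,k) if s[i][4]>250 and 230<c[i][0]<420])
E
```

```text
32.07 [441.1  50.8 193.9] u-Cu 191.5 lat -11.5 [ 0.1 -0.8  0.1] 0.123 50.0
[-0.09  0.02  0.03]
-8 lugz rel far 0.0858 far z 0.1872 [[526.0, 100.0], [-3.0, -25.0], [168.0, 140.0]]
-4 lugz rel far 0.0707 far z 0.2023 [[530.0, 103.0], [-26.0, -33.0], [164.0, 143.0]]
0 lugz rel far 0.0555 far z 0.2175 [[534.0, 104.0], [-53.0, -42.0], [160.0, 146.0]]
4 lugz rel far 0.0402 far z 0.2328 [[538.0, 103.0], [-84.0, -54.0], [155.0, 146.0]]
8 lugz rel far 0.0249 far z 0.2481 [[542.0, 100.0], [-123.0, -68.0], [148.0, 146.0]]
12 lugz rel far 0.0097 far z 0.2633 [[547.0, 95.0], [-169.0, -87.0], [140.0, 143.0]]
16 lugz rel far -0.0054 far z 0.2784 [[551.0, 88.0], [-226.0, -111.0], [132.0, 139.0]]
0 [(26, 413), (515, 570)]
20 [(46, 432)]
40 [(66, 451)]
80 [(0, 68), (107, 563)]
100 [(0, 97), (128, 591)]
140 [(0, 155), (169, 623)]
160 [(0, 184), (189, 460), (461, 605)]
scene nest px [295. 235.] tray centre @.2 [292. 205.]
[([316, 0, 44, 44, 1188], [337.0, 20.0]), ([299, 96, 33, 65, 779], [316.0, 114.0]), ([343, 106, 40, 31, 528], [366.0, 122.0]), ([229, 146, 40, 43, 842], [249.0, 166.0]), ([258, 180, 73
[... 475 characters left out ...]
.]
[([163, 0, 160, 103, 3838], [278.0, 52.0]), ([360, 99, 22, 60, 396], [370.0, 125.0]), ([273, 104, 42, 43, 693], [292.0, 128.0]), ([286, 138, 44, 74, 1949], [311.0, 179.0]), ([383, 179, 41, 32, 435], [406.0, 195.0]), ([279, 219, 26, 27, 314], [293.0, 233.0]), ([306, 328, 71, 33, 1055], [349.0, 344.0]), ([276, 360, 59, 37, 1114], [301.0, 379.0])]
start [([300, 69, 24, 27, 531], [311.0, 81.0]), ([360, 99, 22, 60, 413], [370.0, 125.0]), ([290, 160, 40, 50, 1216], [310.0, 190.0]), ([383, 178, 41, 33, 339], [405.0, 193.0]), ([276, 226, 29, 24, 523], [290.0, 238.0]), ([354, 243, 45, 69, 402], [385.0, 267.0]), ([306, 322, 72, 40, 1133], [350.0, 343.0]), ([276, 359, 59, 38, 1301], [304.0, 379.0])]
```

```bash
python3 - <<'E'
from h import *
d=load('w23'); hsv=cv2.cvtColor(d['image'],cv2.COLOR_RGB2HSV); green=((hsv[...,0]>65)&(hsv[...,0]<100)&(hsv[...,1]>80))
Rt=R.from_rotvec([0,0,np.radians(-7.7)]).as_matrix(); O=np.array([.5032,.1328,0])
print('nest corner pred',proj(d,O+Rt@[.065,-.105,.0355]).round(0),proj(d,O+Rt@[-.065,-.105,.0355]).round(0))
for v in range(60,240,15):
    r=np.flatnonzero(np.diff(np.r_[0,(~green[v]).astype(int),0])); print(v,[(int(a),int(b)) for a,b in zip(r[::2],r[1::2]) if b-a>10])
for n in('scene23','side23'):
    e=load(n); C=np.array([.4371,-.1074,0]);a=np.array([.0976,.9952,0])
    print(n,'spool centre/ends',[proj(e,C+[0,0,.045]+k*.022*a).round(0).tolist() for k in(-1,0,1)])
    u,v=map(int,proj(e,C+[0,0,.045])); print(e['image'][v-16:v+17:3,u-22:u+23:3].mean(2).astype(int))
st()
E
```

```text
nest corner pred [424.  98.] [325. 195.]
60 [(0, 39), (87, 470), (476, 537)]
75 [(0, 61), (102, 557)]
90 [(0, 82), (117, 577)]
105 [(0, 104), (133, 597)]
120 [(0, 126), (148, 617)]
135 [(0, 147), (163, 627)]
150 [(0, 169), (179, 470), (471, 614)]
165 [(0, 191), (194, 601)]
180 [(0, 591)]
195 [(0, 425), (446, 599)]
210 [(0, 410), (426, 443), (463, 564), (575, 586), (588, 609), (614, 625)]
225 [(0, 394), (411, 459), (495, 550), (603, 629)]
scene23 spool centre/ends [[362.0, 207.0], [357.0, 210.0], [353.0, 212.0]]
[[149 171 179 181 206 172 171 117  65  62  63  64  64  67  69]
 [182 179 182 192 200 173 169 105  64  62  63  64  67  69  69]
 [174 160 155 173 173 166  89  64  63  63  65  65  67  69  68]
 [151 139 154 175 152  77  69 118 176 133  64  65  67  67  69]
 [197 161 172 123  42  52 125 204 239 246  76  66  66  68  66]
 [172 169 114  33  44  86  49 130 249 246 170  64  66  68  64]
 [167 172  42  49  77  46  47  73 223 241 200  65  65  65  66]
 [135  35  67  85  90  81  37  41 231 190 183  85  65  64  65]
 [ 35  36  41  84  84  85  74  44 185 201 179 120 109  64  64]
 [ 36  37  39  4
[... 253 characters left out ...]
  51  46  46  46  46  46  46  44  45  46  46  45  59 130]
 [ 82  48  48  46  46  45  60  76  71  53  46  48  45  48 108]
 [ 77  48  47  47  48  89 152 159 139 109  69  46  45  48 101]
 [ 74  49  46  47  48 140 199 186 152 123  92  54  48  52 100]
 [ 71  47  46  48  60 123 109  88  93 101  89  78  55  45 100]
 [ 80  63  64  60  74  55  52  55  52  56  79  82  74  46  97]
 [ 76  68  67  69 109  52  54  77  54  53  65  79  70  46  90]
 [ 72  65  65  77 156  74  54  54  53  53  74  85  64  46  70]
 [ 69  66  65  90 112 111 101  93  82  88  88  81  57  45  64]
 [ 70  68  63 111 107 103  97  97  94 105  91 100  60  53  70]]
32.17 [441.3  50.8 194.1] u-Cu 191.6 lat -11.3 [ 0.4  0.8 -0.9] 0.124 50.0
```

```bash
python3 -c "
from cell import arm
print(arm.sign_off())"
```

```text
the job is handed in; nothing more can be done
None
```

I handed in the job at about 32 s, no verdict returned: spool lying let go on the cradle's rollers (about 3 mm off the seat), top tray peeled corner-first and held by its lug about 20 cm up with roughly 9.5° of tilt (limit 20°), and the nest apparently still in place, though mostly hidden by the tray in the last pictures.

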